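Try the hinges of the fittings cases and reject the stiff one

TASK

Check the two hinged cases on the green mat, one at a time, starting with the one that already lies there: lift its lid about half way by the black knob and let go - a sound lid drops shut by itself, a stiff one stays up - and only when that lid is shut again fetch the other case from the cardboard sheet, set it down on the mat and try it the same way. Leave a sound case on the green mat, but push a stiff one's lid shut and set that case flat in the red tray, so that in the end both cases are in their right places with lids fully shut. Keep the cases level, set them down without dropping them, and leave everything else on the bench where it is.

Things in the scene. Friction and masses are not known exactly. Their poses are not given: they have to be found in the camera images.
- sheet: flat cardboard sheet fixed to the bench, 170 (its x) x 200 (its y) x 4 mm thick, on which the second case waits; origin at the centre of its underside (bench level)
- mat: green checking mat fixed to the bench, 190 (its x) x 220 (its y) x 4 mm thick, on which the first case already lies, in one half; there is room for both cases side by side (for instance 55 mm either side of its centre along its y); origin at the centre of its underside
- tray: open red reject tray fixed to the bench, 200 (its x) x 180 (its y) mm outside, walls 5 mm thick and 25 mm high, floor 5 mm thick; origin at the centre of its underside
- case_a: one of two hinged steel cases that look alike: blue box 120 (its x) x 58 (its y) x 40 mm high, with a yellow lid 118 x 56 x 12 mm on top (52 mm high in all, shut); about 0.6 to 0.9 kg; brass fittings fixed inside. Origin at the centre of its underside; z up; the knob is at its -x end, the hinge at its +x end. Lift it across the 58 mm sides of the blue box. Its hinge may be free or stiff: find out by trying it
- lid_a (a joint): lid angle of case_a in rad: 0 shut, grows as it opens, stop at 1.35. The hinge line runs along the case's y, 60 mm from the case's origin towards +x and 40 mm above its underside. Let go half open, a free lid drops shut within half a second; a stiff one (about 0.16 N m of friction) stays where it is and is pushed shut with about 1 to 2 N at its knob
- knob_a (a point): centre of the black ball knob, 20 mm across, on a short steel stem at the front edge of case_a's lid, which moves with the lid; with the lid shut this point is 77 mm from the case's origin towards its -x and 46 mm above its underside, so 137 mm from the hinge line and 6 mm above it. Pinched across the case's y, the ball can turn between the fingers as the lid swings
- case_b: one of two hinged steel cases that look alike: blue box 120 (its x) x 58 (its y) x 40 mm high, with a yellow lid 118 x 56 x 12 mm on top (52 mm high in all, shut); about 0.6 to 0.9 kg; brass fittings fixed inside. Origin at the centre of its underside; z up; the knob is at its -x end, the hinge at its +x end. Lift it across the 58 mm sides of the blue box. Its hinge may be free or stiff: find out by trying it
- lid_b (a joint): lid angle of case_b in rad: 0 shut, grows as it opens, stop at 1.35. The hinge line runs along the case's y, 60 mm from the case's origin towards +x and 40 mm above its underside. Let go half open, a free lid drops shut within half a second; a stiff one (about 0.16 N m of friction) stays where it is and is pushed shut with about 1 to 2 N at its knob
- knob_b (a point): centre of the black ball knob, 20 mm across, on a short steel stem at the front edge of case_b's lid, which moves with the lid; with the lid shut this point is 77 mm from the case's origin towards its -x and 46 mm above its underside, so 137 mm from the hinge line and 6 mm above it. Pinched across the case's y, the ball can turn between the fingers as the lid swings
- tee: bystander: brass pipe tee, 64 x 49 x 34 mm; origin at its underside
- elbow: bystander: brass pipe elbow, about 59 x 59 x 37 mm; origin at its underside
- coupling: bystander: brass coupling standing upright, 48 mm across, 50 mm tall; origin at its underside
- tape: bystander: yellow and black tape measure, 62 x 34 x 60 mm; origin at its underside
- jar: bystander: closed jar with blue cap, 60 mm across, 75 mm tall; origin at its underside
- wrench: bystander: steel wrench lying flat on the bench; leave it

How it is judged:
By the outcome, as a careful person would: the job done as asked, in the order asked, and still so for the second after the job is handed in, with the robot touching nothing.
It also fails if it takes over 72 s, if anything falls off the work surface, if the arm or the gripper's body presses on something with over 40 N, if the wrist force passes 120 N, or if a joint passes its speed limit or range.

ROBOT

A 7-joint arm with a two-finger parallel gripper is mounted at the origin on the work surface. World frame = base frame: x ahead of the robot, y to its left, z up, the work surface at z = 0. Lengths are in m, angles in degrees, forces in N, time in s.
With the tool pointing down it reaches from about 0.425 to 0.925 m from the base axis. Payload 6.8 kg.
Tool frame: the origin (TCP) lies on the mounting face of the last link; the fingertips stand 173 mm ahead of it and the grasp point (between the pads) lies 155 mm ahead of it; x points along the fingers, y is the direction in which the jaws open and shut, and the axes are right-handed (so a half turn about x gives the same grasp; the last joint's range is limited). The gripper opens to 85 mm and grips with 20 to 120 N. Pads are 22 mm wide; open, the fingers measure 114 mm over their backs; the gripper's body (76 mm by 85 mm) begins 54 mm behind the grasp point. The pads swing forward as they close: fully open they stand 13 mm farther back than shut.
Start: joints at [67.145, 27.33, 1.283, 89.118, -0.659, 63.558, -4.761], TCP at [0.194, -0.647, 0.405] pointing down, gripper open.
Joint ranges: [-169.35, 169.35], [-19.33, 120.38], [-80.79, 83.38], [13.8, 139.57], [-78.32, 258.32], [9.67, 109.79], [-169.56, 169.56]. Speed limits (degrees/s): [136.94, 136.94, 180, 180, 180, 180, 180].

INTERFACE

Orientations are given as a 3x3 rotation matrix whose columns are the frame's x, y, z axes.
In Python, from workcell import get_state, grab_frame, camera_info, finish_job gives the robot as it stands. The module is installed in compiled form; this text tells all that it offers.
- The arm moves only by the tool jog_arm, never from a script. Its argument "moves" is a list of rows, each an object with "grip": the finger opening in cm, from 0 to 8.54; "linear": the shift along the tool's x, y, z in cm, a list of three; "rotation": the turn, a rotation vector about the tool's x, y, z in rad, a list of three. A call has 1 to 5 rows; each row is the pose to reach, as a shift and turn from the pose measured when the call began, along the tool's axes at that moment; what a row does not reach only later rows make up. A row lasts 1/10 s, in which the tool goes at most 50 mm and 8.59 degrees, less where a joint would pass 70% of its speed; a pose out of reach is approached as far as the arm can. A call with a gripper value outside its range is refused whole. The fingers move at their own pace and stop on an object; the grip force is fixed at half the most. Time passes only in rows, so rows that repeat a pose let the fingers close. It gives the time, the measured TCP pose, the force and the opening at its end, in the units of the state.
- get_state(): the state, without advancing time (a new reading comes with each control period).
- grab_frame(name): name is "scene" or "side" or "wrist"; returns the picture (420x560x3 uint8, red, green, blue); there is no depth.
- camera_info(name): a dict with "fx", "fy", "cx", "cy" (pixels), "k1" (the pictures are not rectified: a ray, as slopes to the right and down, at radius r is drawn at 1 + k1 r^2 times it, then the intrinsics apply), "rvec" (rotation vector, rad) and "tvec" (3), from world to camera coordinates, as OpenCV has them; the wrist camera has in their place "hand_eye" (4x4, takes a point from camera to tool coordinates, whose origin is the TCP and whose axes are the tool frame's). Camera axes: x right, y down, z forward; pixel columns grow to the right and rows downward; lengths in m; the calibration is good to about 2 mm. A picture is of the moment at which its call begins: read the wrist's pose just before it. camera_info takes no time and is no camera call.
- finish_job(): hands the job in, once; it reports no verdict.
The state is a dict: "time_s": time; "joint_positions": joint angles; "qvel": joint speeds; "tau": joint torques, N m; "tool_pos": TCP position; "tcp_rot": TCP orientation; "wrist_force": force on the tool from outside, world axes, zero at the start; "moment": the same for the moment, N m; "width": finger opening in m.
Only numpy, scipy, OpenCV 4.12 (cv2) and the standard library are available. Lean on these libraries where they do the work, as an engineer would, in place of code of your own. Each camera call takes 0.05 s, during which the arm holds its last target.

## Working session

There is one attempt and no reset: what is moved stays moved. The work goes in short steps, Python scripts to look and compute and a tool call to move; the robot and the scene stay as the last step left them, time stands still between calls to the robot, and variables do not carry over. Pictures are saved under pics/ and viewed, and the job is handed in when it is done.

Besides the shell and the picture viewer there is one more tool, called after "Request:" in YAML: its name, and indented under it one key for each argument. jog_arm: Moves the arm, as the interface text tells. Its arguments: {"type":"object","properties":{"moves":{"type":"array","items":{"type":"object","properties":{"grip":{"type":"number"},"linear":{"type":"array","items":{"type":"number"}},"rotation":{"type":"array","items":{"type":"number"}}}}}},"required":["moves"]}

```bash
mkdir -p pics
cat > h.py <<'E'
import numpy as np,cv2
from workcell import get_state, grab_frame, camera_info, finish_job
def snap(n,f):
    im=grab_frame(n); cv2.imwrite('pics/'+f+'.png',cv2.cvtColor(im,cv2.COLOR_RGB2BGR)); return im
E
python3 - <<'E'
from h import *
s=get_state()
for k,v in s.items(): print(k,np.round(v,4).tolist())
for n in ['scene','side','wrist']:
    print(camera_info(n)); snap(n,n+'0')
E
```

```text
time_s 0.0
joint_positions [67.1471, 27.3765, 1.2792, 89.1794, -0.6595, 63.562, -4.761]
qvel [-0.0413, 0.034, 0.0818, -0.0519, 0.0071, 0.0623, 0.0289]
tau [-0.0009, -59.6463, 1.6073, -28.1205, 0.0124, 0.0094, -0.0001]
tool_pos [0.1934, -0.6464, 0.4037]
tcp_rot [[-0.0007, 0.2867, -0.958], [0.0018, -0.958, -0.2867], [-1.0, -0.0019, 0.0001]]
wrist_force [-0.6178, 0.6488, 0.0555]
moment [-0.0642, -0.0091, -0.0269]
width 0.0857
{'fx': 528.6917186660163, 'fy': 528.6917186660163, 'cx': 278.69985979651216, 'cy': 209.2013831444349, 'k1': 0.0655723953410699, 'rvec': array([ 0.94169075,  2.4498019 , -1.0853807 ]), 'tvec': array([ 0.47653036, -0.16723063,  1.36101387])}
{'fx': 407.6055984066565, 'fy': 407.6055984066565, 'cx': 281.4638758300105, 'cy': 208.17984938472546, 'k1': 0.03456941702982578, 'rvec': array([ 2.3013059 , -0.23736232,  0.1170818 ]), 'tvec': array([-0.57228106,  0.0851339 ,  0.96096872])}
{'fx': 351.44235460378593, 'fy': 351.44235460378593, 'cx': 281.0235930528792, 'cy': 206.00790566896987, 'k1': 0.01063026437057048, 'hand_eye': array([[ 7.04419277e-04, -2.73366405e-01,  9.61909722e-01,
         3.04525218e-02],
       [ 9.99999752e-01,  1.77098559e-04, -6.81983237e-04,
        -1.13598238e-03],
       [ 1.60784804e-05,  9.61909963e-01,  2.73366462e-01,
        -7.01963608e-02],
       [ 0.00000000e+00,  0.00000000e+00,  0.00000000e+00,
         1.00000000e+00]])}
```

View pics/scene0.png

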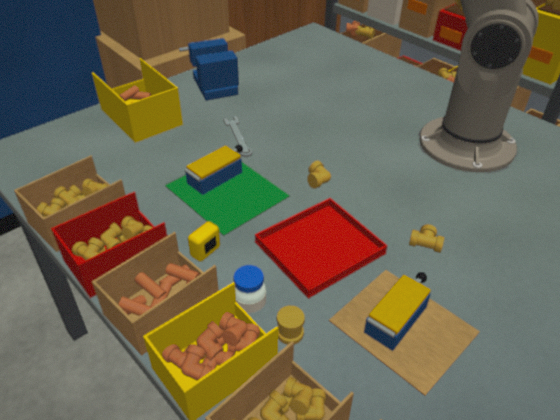

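View pics/side0.png

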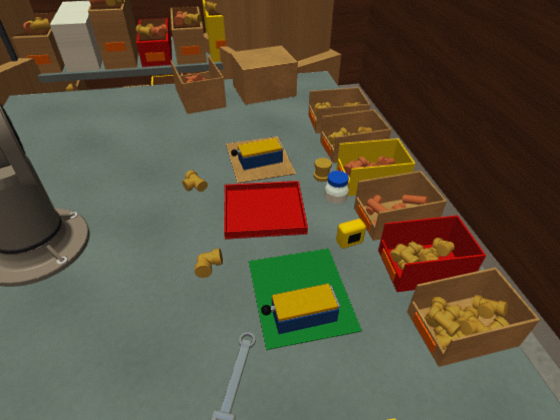

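View pics/wrist0.png

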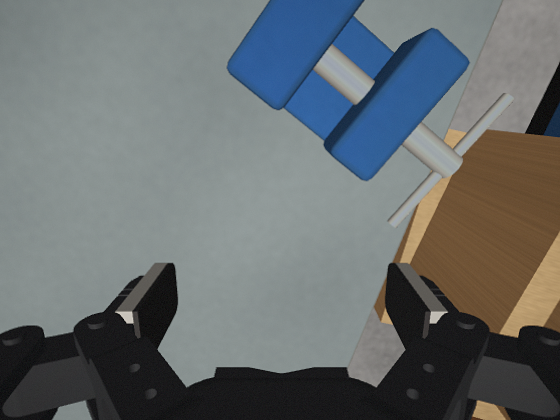

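```bash
cat >> h.py <<'E'
def cam(n):
    c=camera_info(n); K=np.array([[c['fx'],0,c['cx']],[0,c['fy'],c['cy']],[0,0,1.]]); 
    if 'rvec' in c:
        R=cv2.Rodrigues(np.array(c['rvec']))[0]; t=np.array(c['tvec'])
        Rw=R.T; o=-R.T@t
    else:
        s=get_state(); H=np.array(c['hand_eye']); Rt=np.array(s['tcp_rot']); Rw=Rt@H[:3,:3]; o=Rt@H[:3,3]+np.array(s['tool_pos'])
    return K,np.array([c['k1'],0,0,0.]),Rw,o
def rays(n,px,C=None):
    K,d,Rw,o=C or cam(n)
    u=cv2.undistortPoints(np.asarray(px,float).reshape(-1,1,2),K,d).reshape(-1,2)
    return o,np.c_[u,np.ones(len(u))]@Rw.T
def onz(n,px,z,C=None):
    o,r=rays(n,px,C); return o+r*((z-o[2])/r[:,2])[:,None]
def proj(n,P,C=None):
    K,d,Rw,o=C or cam(n)
    p=(np.atleast_2d(P)-o)@Rw
    return cv2.projectPoints(p,np.zeros(3),np.zeros(3),K,d)[0].reshape(-1,2)
def tri(n1,p1,n2,p2):
    o1,r1=rays(n1,[p1]);o2,r2=rays(n2,[p2]);r1=r1[0];r2=r2[0]
    a=np.linalg.lstsq(np.c_[r1,-r2],o2-o1,rcond=None)[0]
    q1=o1+a[0]*r1;q2=o2+a[1]*r2
    return (q1+q2)/2,np.linalg.norm(q1-q2)
def blobs(im,name,amin=60):
    h=cv2.cvtColor(im,cv2.COLOR_RGB2HSV);H,S,V=cv2.split(h)
    m={'green':(H>50)&(H<85)&(S>130),'red':((H<6)|(H>174))&(S>180),'yellow':(H>20)&(H<32)&(S>170)&(V>90),
       'blue':(H>100)&(H<125)&(S>150),'black':(V<40),'card':(H>10)&(H<20)&(S>70)}[name].astype(np.uint8)*255
    cs=cv2.findContours(m,cv2.RETR_EXTERNAL,cv2.CHAIN_APPROX_NONE)[0]
    return sorted([c.reshape(-1,2) for c in cs if cv2.contourArea(c)>amin],key=lambda c:-cv2.contourArea(c.reshape(-1,1,2)))
E
python3 - <<'E'
from h import *
for n in ['scene','side']:
    im=cv2.cvtColor(cv2.imread(f'pics/{n}0.png'),cv2.COLOR_BGR2RGB)
    for col,z in [('green',.004),('red',.025),('card',.004),('yellow',.052),('black',.046)]:
        for c in blobs(im,col,20)[:9]:
            w=onz(n,c,z)[:,:2]; 
            r=cv2.minAreaRect(w.astype(np.float32))
            if r[0][0]<0.1 or r[0][0]>1.2: continue
            print(n,col,c.mean(0).round(),'ctr',np.round(r[0],3),'size',np.round(r[1],3),'ang',round(r[2],1))
E
```

```text
scene green [227. 196.] ctr [ 0.572 -0.256] size [0.188 0.218] ang 0.2
scene red [320. 245.] ctr [0.548 0.017] size [0.19  0.207] ang 83.2
scene red [107. 239.] ctr [ 0.847 -0.267] size [0.215 0.197] ang 87.2
scene card [197.  30.] ctr [ 0.119 -0.934] size [0.659 0.879] ang 51.0
scene card [155. 289.] ctr [ 0.84  -0.119] size [0.214 0.202] ang 2.7
scene card [400. 328.] ctr [0.569 0.243] size [0.171 0.2  ] ang 2.9
scene card [286. 392.] ctr [0.827 0.218] size [0.195 0.156] ang 3.2
scene card [ 68. 198.] ctr [ 0.84  -0.457] size [0.216 0.239] ang 3.1
scene card [209. 346.] ctr [0.84  0.047] size [0.085 0.159] ang 87.1
scene yellow [230. 341.] ctr [0.83 0.08] size [0.173 0.246] ang 87.1
scene yellow [138.  98.] ctr [ 0.536 -0.678] size [0.389 0.209] ang 83.3
scene yellow [400. 303.] ctr [0.568 0.226] size [0.119 0.056] ang 8.1
scene yellow [302. 405.] ctr [0.823 0.245] size [0.063 0.069] ang 24.3
scene yellow [204. 240.] ctr [ 0.73 -0.12] size [0.089 0.066] ang 9.5
scene yellow [213. 161.] ctr [ 0.563 -0.31 ] size [0.119 0.06 ] ang 2.2
scene yellow [117. 236.] ctr [ 0.844 -0.251] size 
[... 1133 characters left out ...]
llow [303. 302.] ctr [ 0.563 -0.314] size [0.117 0.059] ang 2.0
side yellow [213.  31.] ctr [0.534 1.247] size [0.8   0.091] ang 88.1
side yellow [350. 233.] ctr [ 0.712 -0.157] size [0.084 0.072] ang 7.4
side yellow [259. 147.] ctr [0.567 0.226] size [0.117 0.065] ang 7.4
side yellow [453. 315.] ctr [ 0.828 -0.397] size [0.067 0.056] ang 13.2
side yellow [412. 251.] ctr [ 0.822 -0.236] size [0.075 0.049] ang 8.9
side yellow [448. 335.] ctr [ 0.799 -0.43 ] size [0.051 0.031] ang 9.8
side yellow [207. 257.] ctr [ 0.388 -0.167] size [0.056 0.029] ang 18.1
side black [354. 238.] ctr [ 0.717 -0.168] size [0.039 0.019] ang 8.8
side black [266. 310.] ctr [ 0.488 -0.314] size [0.02  0.015] ang 80.0
```

Run:
```python
from h import *
I={n:cv2.imread(f'pics/{n}0.png') for n in ['scene','side']}
for n in I:
    im=cv2.cvtColor(I[n],cv2.COLOR_BGR2RGB)
    for c in blobs(im,'yellow',20):
        w=onz(n,c,.056)[:,:2]; r=cv2.minAreaRect(w.astype(np.float32))
        if abs(r[0][0]-.565)<.02: print(n,np.round(r[0],4),np.round(r[1],3),round(r[2],1))
ims=[]
for n,(x0,y0,x1,y1) in {'scene':(250,195,390,295),'side':(215,175,315,245)}.items():
    k=5; ims=cv2.resize(I[n][y0:y1,x0:x1],None,fx=k,fy=k,interpolation=cv2.INTER_CUBIC); cv2.imwrite(f'pics/tray_{n}.png',ims)
for n,(x0,y0,x1,y1) in {'scene':(205,130,265,190),'side':(240,270,360,350)}.items():
    cv2.imwrite(f'pics/A_{n}.png',cv2.resize(I[n][y0:y1,x0:x1],None,fx=6,fy=6,interpolation=cv2.INTER_CUBIC))
```

```text
scene [0.5707 0.2275] [0.119 0.056] 8.1
scene [ 0.5656 -0.306 ] [0.118 0.06 ] 2.2
side [ 0.5621 -0.3171] [0.117 0.059] 2.0
side [0.5661 0.2199] [0.117 0.064] 7.4
```

View pics/tray_scene.png

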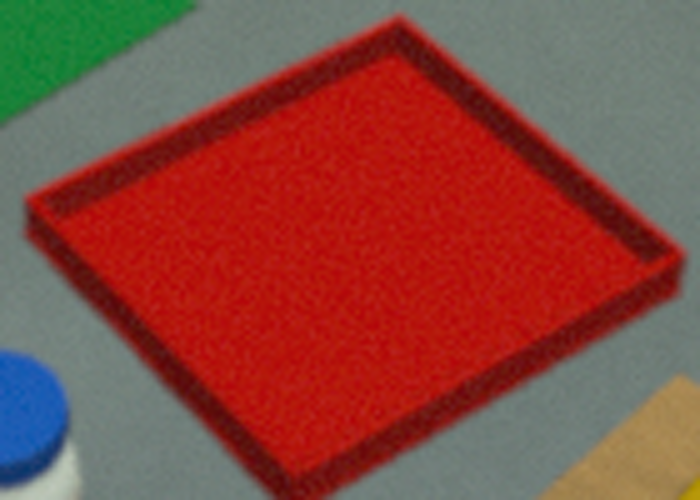

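View pics/tray_side.png

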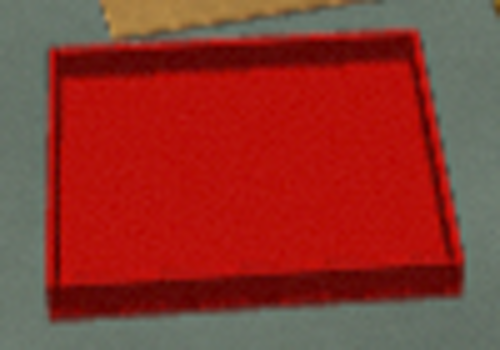

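View pics/A_side.png

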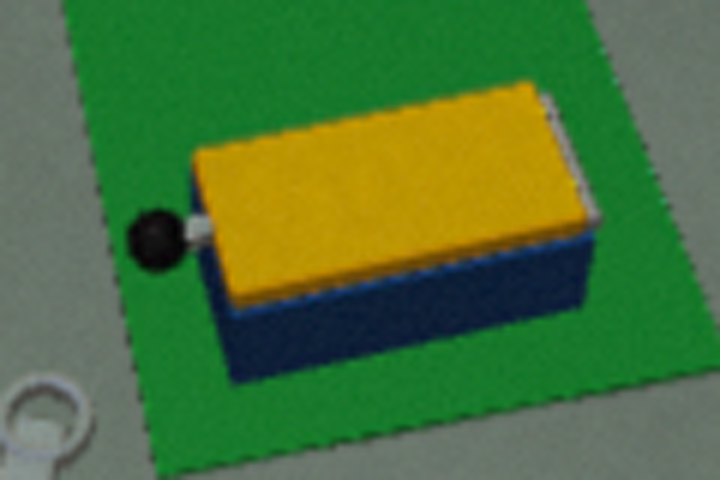

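View pics/A_scene.png

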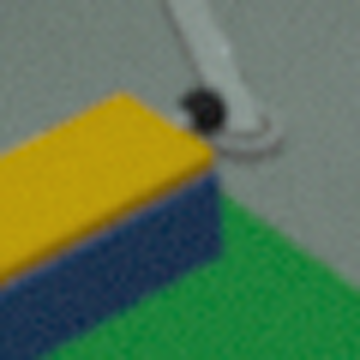

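Run:
```python
from h import *
def T(n,a,b): p,e=tri('scene',a,'side',b); print(n,p.round(4),round(e,4))
T('knobA',(239.2,148.5),(266.3,310))
T('A front +y',(240.8,155.8),(272.5,295.3)); T('A front -y',(225.3,145.5),(279.,319.5))
T('tray x- y+',(386.4,246),(225.4,184.4));T('tray x- y-',(330.4,198.4),(225,233));T('tray x+ y-',(255.4,236),(307,228))
for n in ['scene','side']:
    im=cv2.cvtColor(cv2.imread(f'pics/{n}0.png'),cv2.COLOR_BGR2RGB)
    o=im[265:290,408:436] if n=='scene' else im[143:163,224:244]
    g=o.max(2); ys,xs=np.where(g<75); print(n,xs.mean()+(408 if n=='scene' else 224),ys.mean()+(265 if n=='scene' else 143),len(xs))
T('elbow',(318,175),(208,262)); T('tee',(428,240),(195,182)); T('jarcap',(249,276),(338,178)); T('tape',(205,232),(350,228));T('coupl',(291,317),(322,162))
```

```text
knobA [ 0.4864 -0.3157  0.0476] 0.0033
A front +y [ 0.5042 -0.2874  0.0506] 0.0028
A front -y [ 0.5058 -0.3432  0.051 ] 0.0024
tray x- y+ [0.4538 0.1096 0.0218] 0.0005
tray x- y- [ 0.4315 -0.0674  0.0191] 0.0045
tray x+ y- [ 0.6282 -0.0897  0.0173] 0.0016
scene 421.4931506849315 276.36986301369865 73
side 237.49367088607596 155.22784810126583 79
elbow [ 0.3867 -0.1471  0.0153] 0.0006
tee [0.3723 0.15   0.0128] 0.005
jarcap [0.7352 0.0195 0.07  ] 0.003
tape [ 0.7154 -0.1397  0.0493] 0.0023
coupl [0.7264 0.1221 0.0477] 0.0015
```

```bash
cat >> h.py <<'E'
def rot(psi,tilt=0):
    """tool down, tool y = -(case y), tool z = -(case x); psi deg. tilt>0: TCP leans to +case x"""
    c,s=np.cos(np.radians(psi)),np.sin(np.radians(psi))
    X=np.array([c,s,0]);Y=np.array([-s,c,0]);Z=np.array([0,0,1.])
    t=np.radians(tilt)
    x=-Z*np.cos(t)-X*np.sin(t); y=-Y
    return np.c_[x,y,np.cross(x,y)]
def goal(p,psi,tilt=0):
    s=get_state();R=np.array(s['tcp_rot']);q=np.array(s['tool_pos'])
    print('t',s['time_s'],'tcp',q.round(4),'w',round(s['width'],4),'F',np.round(s['wrist_force'],1),'linear cm',(R.T@(np.array(p)-q)*100).round(2),'rot',cv2.Rodrigues(R.T@rot(psi,tilt))[0].ravel().round(3))
E
python3 -c "
from h import *
goal([.486,-.315,.33],2)"
```

```text
t 0.15 tcp [ 0.1935 -0.6465  0.404 ] w 0.0855 F [-0.2 -0.4  0.1] linear cm [  7.43 -23.36 -37.53] rot [0.256 0.    0.001]
```

Request:
jog_arm:
  moves:
    - {"grip": 8.5,"linear": [7.4,-23.4,-37.5],"rotation": [0.256,0,0]}
    - {"grip": 8.5,"linear": [7.4,-23.4,-37.5],"rotation": [0.256,0,0]}
    - {"grip": 8.5,"linear": [7.4,-23.4,-37.5],"rotation": [0.256,0,0]}
    - {"grip": 8.5,"linear": [7.4,-23.4,-37.5],"rotation": [0.256,0,0]}
    - {"grip": 8.5,"linear": [7.4,-23.4,-37.5],"rotation": [0.256,0,0]}

```text
time_s: 0.65
tool_pos: [0.3573, -0.4598, 0.3628]
tcp_rot: [[-0.001, 0.035, -0.999], [0.001, -0.999, -0.035], [-1.0, -0.001, 0.001]]
wrist_force: [0.4, -0.5, -0.0]
width: 0.0853
```

```bash
python3 -c "
from h import *
goal([.486,-.315,.33],2)"
```

```text
t 0.65 tcp [ 0.3573 -0.4598  0.3628] w 0.0853 F [ 0.4 -0.5 -0. ] linear cm [  3.29 -14.02 -13.36] rot [-0.     0.001  0.001]
```

Request:
jog_arm:
  moves:
    - {"grip": 8.5,"linear": [3.3,-14.0,-13.4],"rotation": [0,0,0]}
    - {"grip": 8.5,"linear": [3.3,-14.0,-13.4],"rotation": [0,0,0]}
    - {"grip": 8.5,"linear": [3.3,-14.0,-13.4],"rotation": [0,0,0]}
    - {"grip": 8.5,"linear": [3.3,-14.0,-13.4],"rotation": [0,0,0]}
    - {"grip": 8.5,"linear": [3.3,-14.0,-13.4],"rotation": [0,0,0]}

```text
time_s: 1.15
tool_pos: [0.4911, -0.3079, 0.3287]
tcp_rot: [[0.001, 0.046, -0.999], [0.006, -0.999, -0.046], [-1.0, -0.006, -0.001]]
wrist_force: [0.2, 0.2, 0.2]
width: 0.0853
```

```bash
python3 -c "
from h import *
goal([.486,-.315,.33],2)
snap('wrist','w1')"
```

```text
t 1.15 tcp [ 0.4911 -0.3079  0.3287] w 0.0853 F [0.2 0.2 0.2] linear cm [-0.13  0.69  0.55] rot [ 0.012 -0.001  0.006]
```

View pics/w1.png

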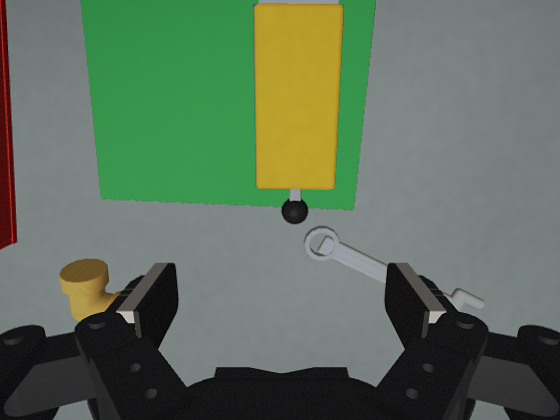

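Run:
```python
from h import *
s=get_state();print(s['time_s'],np.round(s['qvel'],2),np.round(s['tool_pos'],4))
im=snap('wrist','w2')
for c in blobs(im,'yellow',3000)[:1]:
    r=cv2.minAreaRect(onz('wrist',c,.056)[:,:2].astype(np.float32)); print(np.round(r[0],4),np.round(r[1],4),r[2])
    w=onz('wrist',c,.056)
    print('front edge y', w[:,1].min(),w[:,1].max(),w[:,0].min())
for c in blobs(im,'black',100):
    (x,y),rr=cv2.minEnclosingCircle(c); print(x,y,rr,onz('wrist',[(x,y)],.05).round(4))
for c in blobs(im,'green',3000)[:1]:
    w=onz('wrist',c,.004); print(w.min(0),w.max(0))
goal([.486,-.315,.33],2)
```

```text
1.2 [ 3.23 -0.87  4.11  0.34  1.14  0.47  1.18] [ 0.4888 -0.3113  0.3291]
[ 0.5615 -0.315 ] [0.1154 0.055 ] 2.0157206058502197
front edge y -0.3440617049480864 -0.28584699883416403 0.5029189969496286
279.5 376.0 282.7884521484375 [[ 0.3352 -0.3162  0.05  ]]
288.912109375 206.63832092285156 12.78337287902832 [[ 0.4855 -0.3176  0.05  ]]
[ 0.47573045 -0.31344908  0.004     ] [ 0.63116088 -0.15173866  0.004     ]
t 1.25 tcp [ 0.4872 -0.3138  0.3294] w 0.0845 F [ 0.  -0.3 -0.9] linear cm [-0.06  0.11  0.12] rot [0.003 0.001 0.002]
```

Run:
```python
from h import *
goal([.4853,-.317,.214],2)
```

```text
t 1.25 tcp [ 0.4872 -0.3138  0.3294] w 0.0845 F [ 0.  -0.3 -0.9] linear cm [11.54  0.34  0.18] rot [0.003 0.001 0.002]
```

Request:
jog_arm:
  moves:
    - {"grip": 5,"linear": [4,0.34,0.18],"rotation": [0.003,0.001,0.002]}
    - {"grip": 5,"linear": [8,0.34,0.18],"rotation": [0.003,0.001,0.002]}
    - {"grip": 5,"linear": [11.5,0.34,0.18],"rotation": [0.003,0.001,0.002]}
    - {"grip": 5,"linear": [11.5,0.34,0.18],"rotation": [0.003,0.001,0.002]}
    - {"grip": 5,"linear": [11.5,0.34,0.18],"rotation": [0.003,0.001,0.002]}

```text
time_s: 1.75
tool_pos: [0.4846, -0.3183, 0.2148]
tcp_rot: [[-0.001, 0.033, -0.999], [-0.0, -0.999, -0.033], [-1.0, 0.0, 0.001]]
wrist_force: [0.3, 0.1, 0.4]
width: 0.0498
```

Run:
```python
from h import *
goal([.4853,-.317,.214],2)
snap('wrist','w3')
snap('side','s3')
```

```text
t 1.75 tcp [ 0.4846 -0.3183  0.2148] w 0.0498 F [0.3 0.1 0.4] linear cm [ 0.08 -0.12 -0.07] rot [-0.002  0.001 -0.   ]
```

View pics/w3.png

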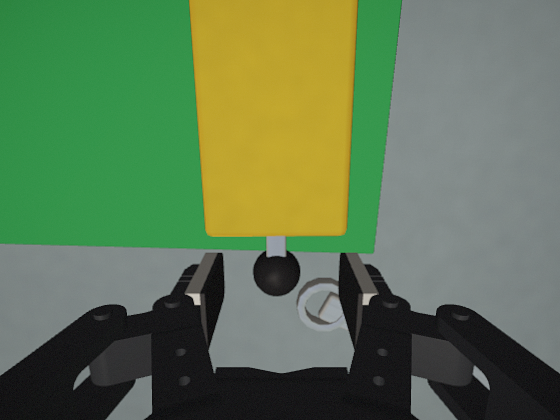

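View pics/s3.png

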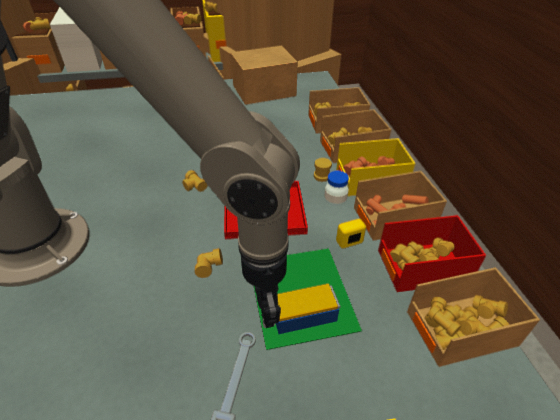

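Run:
```python
from h import *
s=get_state();R=np.array(s['tcp_rot']);q=np.array(s['tool_pos'])
for d in (.155,.165,.173): print(d,proj('wrist',[q+R@[d,0,0]]).round(1))
for z in (.048,.05,.052): print(onz('wrist',[(277,272.5)],z).round(4))
goal([.4853,-.317,.214],2)
```

```text
0.155 [[284.5 289.9]]
0.165 [[284.3 278. ]]
0.173 [[284.1 269.5]]
[[ 0.4869 -0.3154  0.048 ]]
[[ 0.4879 -0.3154  0.05  ]]
[[ 0.4889 -0.3154  0.052 ]]
t 1.85 tcp [ 0.4858 -0.3182  0.2165] w 0.0502 F [ 0.2 -0.2  0.7] linear cm [ 0.25 -0.12  0.05] rot [-0.001 -0.002 -0.002]
```

Request:
jog_arm:
  moves:
    - {"grip": 5,"linear": [0.3,-0.22,-0.05],"rotation": [0,0,0]}
    - {"grip": 0,"linear": [0.3,-0.22,-0.05],"rotation": [0,0,0]}
    - {"grip": 0,"linear": [0.3,-0.22,-0.05],"rotation": [0,0,0]}
    - {"grip": 0,"linear": [0.3,-0.22,-0.05],"rotation": [0,0,0]}
    - {"grip": 0,"linear": [0.3,-0.22,-0.05],"rotation": [0,0,0]}

```text
time_s: 2.35
tool_pos: [0.4865, -0.316, 0.2144]
tcp_rot: [[0.003, 0.034, -0.999], [-0.002, -0.999, -0.034], [-1.0, 0.002, -0.003]]
wrist_force: [-1.3, 1.0, 6.7]
width: 0.0163
```

Run:
```python
from h import *
goal([.4862,-.316,.213],2)
snap('wrist','w4')
```

```text
t 2.35 tcp [ 0.4865 -0.316   0.2144] w 0.0163 F [-1.3  1.   6.7] linear cm [ 0.14 -0.    0.03] rot [-0.001 -0.003 -0.002]
```

View pics/w4.png

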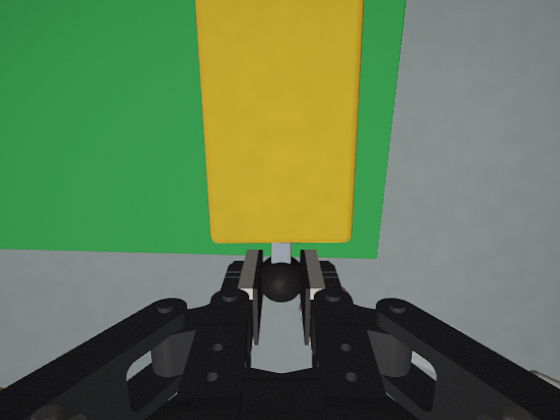

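Request:
jog_arm:
  moves:
    - {"grip": 0,"linear": [0,0,0],"rotation": [0,0,0]}

```text
time_s: 2.5
tool_pos: [0.4865, -0.316, 0.2147]
tcp_rot: [[0.003, 0.034, -0.999], [-0.002, -0.999, -0.034], [-1.0, 0.002, -0.003]]
wrist_force: [-0.0, 0.4, -0.6]
width: 0.0162
```

Run:
```python
from h import *
goal([.4862,-.316,.213],2)
im=snap('side','s4'); cv2.imwrite('pics/s4c.png',cv2.resize(cv2.imread('pics/s4.png')[260:340,220:340],None,fx=6,fy=6,interpolation=cv2.INTER_CUBIC))
```

```text
t 2.5 tcp [ 0.4865 -0.316   0.2147] w 0.0162 F [-0.   0.4 -0.6] linear cm [0.17 0.   0.03] rot [-0.001 -0.003 -0.002]
```

View pics/s4c.png

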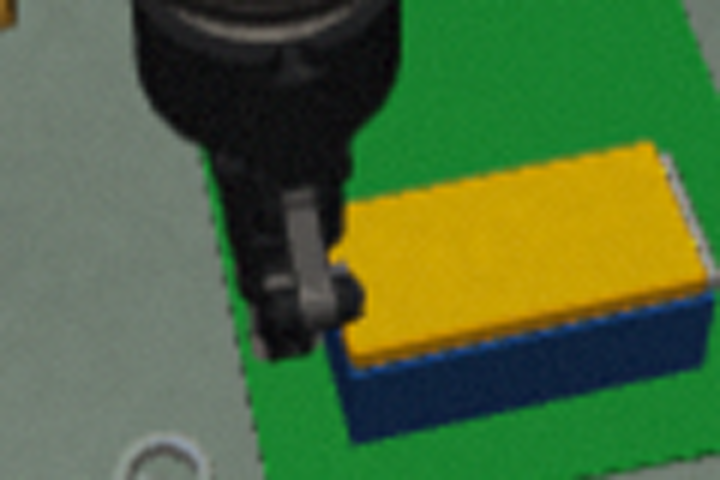

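Request:
jog_arm:
  moves:
    - {"grip": 0,"linear": [-0.68,0,-0.05],"rotation": [0,0,0]}
    - {"grip": 0,"linear": [-1.37,0,-0.13],"rotation": [0,0,0]}
    - {"grip": 0,"linear": [-2.17,0,-0.27],"rotation": [0,0,0]}
    - {"grip": 0,"linear": [-2.97,0,-0.46],"rotation": [0,0,0]}
    - {"grip": 0,"linear": [-3.63,0,-0.66],"rotation": [0,0,0]}

```text
time_s: 3.05
tool_pos: [0.4933, -0.3155, 0.2519]
tcp_rot: [[0.004, 0.035, -0.999], [-0.002, -0.999, -0.035], [-1.0, 0.002, -0.004]]
wrist_force: [3.0, -0.4, -4.4]
width: 0.0165
```

Run:
```python
from h import *
goal([.4865+.0333,-.316+.0012,.2147+.0838],2)
im=snap('wrist','w5')
```

```text
t 3.05 tcp [ 0.4933 -0.3155  0.2519] w 0.0165 F [ 3.  -0.4 -4.4] linear cm [-4.65  0.04 -2.66] rot [-0.    -0.004 -0.002]
```

View pics/w5.png

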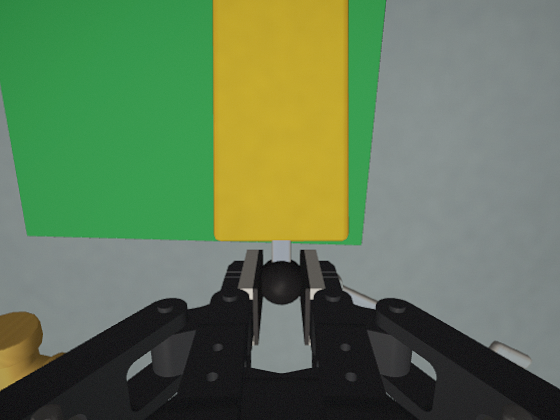

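Request:
jog_arm:
  moves:
    - {"grip": 0,"linear": [-0.94,0,-0.35],"rotation": [0,0,0]}
    - {"grip": 0,"linear": [-1.94,0,-0.82],"rotation": [0,0,0]}
    - {"grip": 0,"linear": [-2.89,0,-1.35],"rotation": [0,0,0]}
    - {"grip": 0,"linear": [-3.8,0,-1.97],"rotation": [0,0,0]}
    - {"grip": 0,"linear": [-4.65,0,-2.65],"rotation": [0,0,0]}

```text
time_s: 3.6
tool_pos: [0.5205, -0.3146, 0.3002]
tcp_rot: [[0.005, 0.034, -0.999], [-0.003, -0.999, -0.035], [-1.0, 0.003, -0.005]]
wrist_force: [1.2, 0.1, -5.0]
width: 0.0159
```

Run:
```python
from h import *
goal([.4865+.0333,-.316+.0012,.2147+.0838],2)
snap('wrist','w6')
```

```text
t 3.6 tcp [ 0.5205 -0.3146  0.3002] w 0.0159 F [ 1.2  0.1 -5. ] linear cm [0.17 0.02 0.08] rot [-0.    -0.005 -0.003]
```

View pics/w6.png

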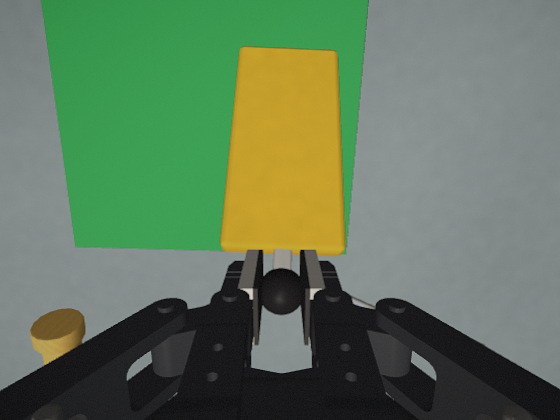

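Request:
jog_arm:
  moves:
    - {"grip": 8.5,"linear": [0,0,0],"rotation": [0,0,0]}
    - {"grip": 8.5,"linear": [0,0,0],"rotation": [0,0,0]}
    - {"grip": 8.5,"linear": [0,0,0],"rotation": [0,0,0]}
    - {"grip": 8.5,"linear": [0,0,0],"rotation": [0,0,0]}
    - {"grip": 8.5,"linear": [0,0,0],"rotation": [0,0,0]}

```text
time_s: 4.15
tool_pos: [0.5218, -0.3144, 0.3015]
tcp_rot: [[0.007, 0.035, -0.999], [-0.003, -0.999, -0.035], [-1.0, 0.004, -0.007]]
wrist_force: [-0.4, 0.4, 0.1]
width: 0.0845
```

Run:
```python
from h import *
goal([.4865+.0333,-.316+.0012,.2147+.0838],2)
snap('wrist','w7')
```

```text
t 4.15 tcp [ 0.5218 -0.3144  0.3015] w 0.0845 F [-0.4  0.4  0.1] linear cm [0.3  0.03 0.2 ] rot [ 0.    -0.007 -0.004]
```

View pics/w7.png

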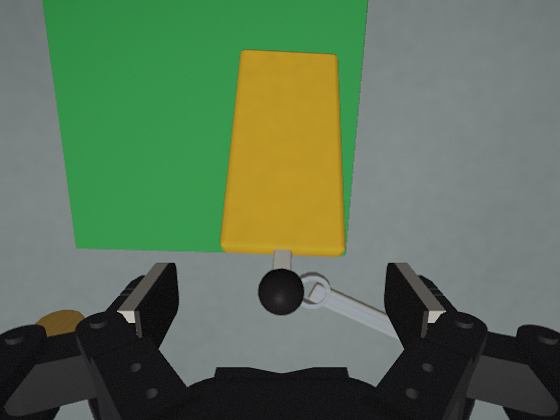

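Request:
jog_arm:
  moves:
    - {"grip": 8.5,"linear": [0,0,0],"rotation": [0,0,0]}
    - {"grip": 8.5,"linear": [0,0,0],"rotation": [0,0,0]}
    - {"grip": 8.5,"linear": [0,0,0],"rotation": [0,0,0]}
    - {"grip": 8.5,"linear": [0,0,0],"rotation": [0,0,0]}
    - {"grip": 8.5,"linear": [0,0,0],"rotation": [0,0,0]}

```text
time_s: 4.7
tool_pos: [0.5218, -0.3145, 0.3015]
tcp_rot: [[0.007, 0.035, -0.999], [-0.003, -0.999, -0.035], [-1.0, 0.004, -0.007]]
wrist_force: [0.3, 0.5, -0.3]
width: 0.0849
```

Run:
```python
from h import *
goal([.4865+.0333,-.316+.0012,.2147+.0838],2)
im=snap('wrist','w8'); a=cv2.imread('pics/w7.png').astype(int); print(np.abs(a-cv2.imread('pics/w8.png')).mean())
snap('side','s8')
```

```text
t 4.7 tcp [ 0.5218 -0.3145  0.3015] w 0.0849 F [ 0.3  0.5 -0.3] linear cm [0.3  0.03 0.2 ] rot [ 0.    -0.007 -0.004]
1.600843253968254
```

View pics/s8.png

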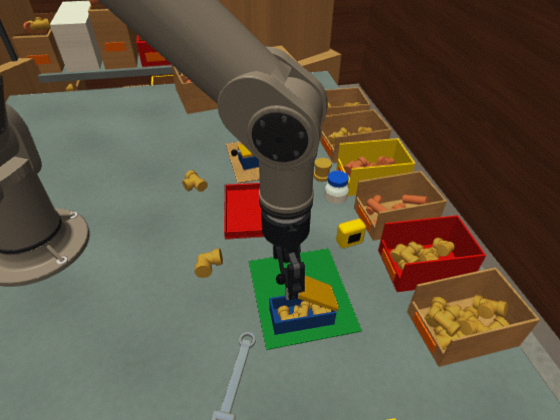

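Request:
jog_arm:
  moves:
    - {"grip": 0,"linear": [0.2,0,0.15],"rotation": [0,0,0]}
    - {"grip": 0,"linear": [0.2,0,0.15],"rotation": [0,0,0]}
    - {"grip": 0,"linear": [0.2,0,0.15],"rotation": [0,0,0]}
    - {"grip": 0,"linear": [0.2,0,0.15],"rotation": [0,0,0]}
    - {"grip": 0,"linear": [0.2,0,0.15],"rotation": [0,0,0]}

```text
time_s: 5.3
tool_pos: [0.5201, -0.3146, 0.2997]
tcp_rot: [[0.006, 0.035, -0.999], [-0.003, -0.999, -0.035], [-1.0, 0.003, -0.006]]
wrist_force: [-0.7, 2.2, 1.3]
width: 0.0166
```

Run:
```python
from h import *
goal([.4865,-.316,.2147],2)
snap('wrist','w9')
```

```text
t 5.3 tcp [ 0.5201 -0.3146  0.2997] w 0.0166 F [-0.7  2.2  1.3] linear cm [ 8.48 -0.    3.41] rot [ 0.    -0.006 -0.003]
```

View pics/w9.png

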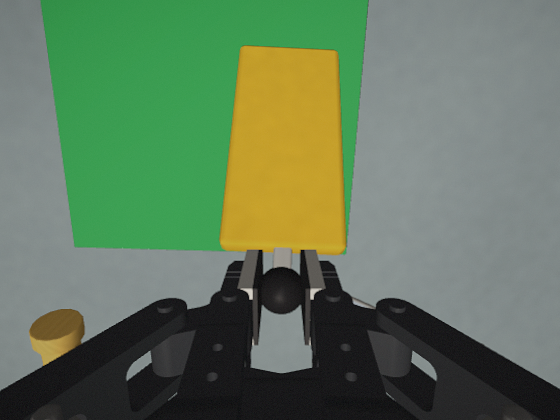

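Request:
jog_arm:
  moves:
    - {"grip": 0,"linear": [0.86,0,0.68],"rotation": [0,0,0]}
    - {"grip": 0,"linear": [1.77,0,1.3],"rotation": [0,0,0]}
    - {"grip": 0,"linear": [2.72,0,1.83],"rotation": [0,0,0]}
    - {"grip": 0,"linear": [3.72,0,2.3],"rotation": [0,0,0]}
    - {"grip": 0,"linear": [4.75,0,2.67],"rotation": [0,0,0]}

```text
time_s: 5.85
tool_pos: [0.4925, -0.3155, 0.2516]
tcp_rot: [[0.004, 0.035, -0.999], [-0.002, -0.999, -0.035], [-1.0, 0.003, -0.004]]
wrist_force: [-3.8, -1.5, 3.1]
width: 0.0157
```

Run:
```python
from h import *
goal([.4865,-.316,.2147],2)
```

```text
t 5.85 tcp [ 0.4925 -0.3155  0.2516] w 0.0157 F [-3.8 -1.5  3.1] linear cm [3.69 0.02 0.62] rot [-0.    -0.004 -0.003]
```

Request:
jog_arm:
  moves:
    - {"grip": 0,"linear": [0.7,0,0.2],"rotation": [0,0,0]}
    - {"grip": 0,"linear": [1.5,0,0.4],"rotation": [0,0,0]}
    - {"grip": 0,"linear": [2.3,0,0.5],"rotation": [0,0,0]}
    - {"grip": 0,"linear": [3.0,0,0.6],"rotation": [0,0,0]}
    - {"grip": 0,"linear": [3.75,0,0.63],"rotation": [0,0,0]}

```text
time_s: 6.35
tool_pos: [0.4865, -0.3159, 0.2136]
tcp_rot: [[0.005, 0.035, -0.999], [-0.003, -0.999, -0.035], [-1.0, 0.003, -0.005]]
wrist_force: [-2.1, -2.4, 2.7]
width: 0.0162
```

Request:
jog_arm:
  moves:
    - {"grip": 0,"linear": [0.15,0,0],"rotation": [0,0,0]}
    - {"grip": 0,"linear": [0.15,0,0],"rotation": [0,0,0]}

```text
time_s: 6.55
tool_pos: [0.4867, -0.3167, 0.2126]
tcp_rot: [[0.006, 0.033, -0.999], [-0.004, -0.999, -0.033], [-1.0, 0.004, -0.005]]
wrist_force: [-4.4, -1.1, 7.6]
width: 0.0162
```

Run:
```python
from h import *
goal([.4865,-.316,.2147],2)
snap('wrist','w10')
snap('side','s10');cv2.imwrite('pics/s10c.png',cv2.resize(cv2.imread('pics/s10.png')[260:340,220:340],None,fx=6,fy=6,interpolation=cv2.INTER_CUBIC))
```

```text
t 6.55 tcp [ 0.4867 -0.3167  0.2126] w 0.0162 F [-4.4 -1.1  7.6] linear cm [-0.21 -0.07  0.02] rot [-0.002 -0.005 -0.004]
```

View pics/s10c.png

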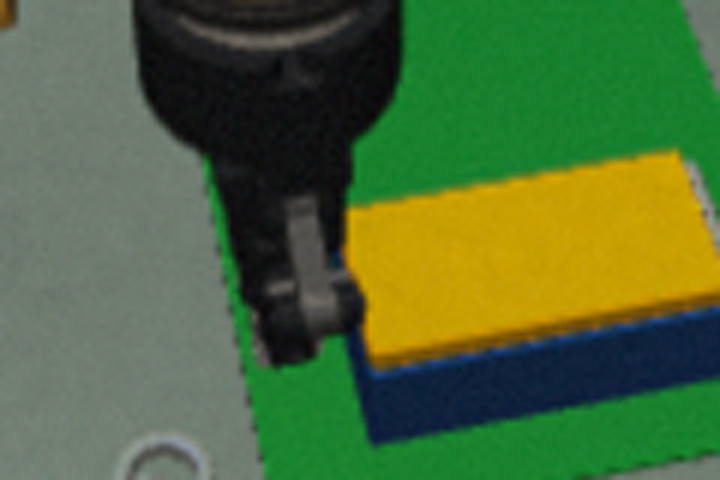

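Request:
jog_arm:
  moves:
    - {"grip": 8.5,"linear": [0,0,0],"rotation": [0,0,0]}
    - {"grip": 8.5,"linear": [0,0,0],"rotation": [0,0,0]}
    - {"grip": 8.5,"linear": [-3,0,0],"rotation": [0,0,0]}
    - {"grip": 8.5,"linear": [-8,0,0],"rotation": [0,0,0]}
    - {"grip": 8.5,"linear": [-12,0,-1],"rotation": [0,0,0]}

```text
time_s: 7.15
tool_pos: [0.4956, -0.3161, 0.3342]
tcp_rot: [[0.005, 0.033, -0.999], [-0.004, -0.999, -0.033], [-1.0, 0.004, -0.005]]
wrist_force: [0.8, -1.2, -0.0]
width: 0.0845
```

Request:
jog_arm:
  moves:
    - {"grip": 8.5,"linear": [-1,0,-6],"rotation": [0,0,0]}
    - {"grip": 8.5,"linear": [-1,0,-6],"rotation": [0,0,0]}
    - {"grip": 8.5,"linear": [-1,0,-6],"rotation": [0,0,0]}

```text
time_s: 7.45
tool_pos: [0.5576, -0.3128, 0.3445]
tcp_rot: [[0.007, 0.036, -0.999], [-0.004, -0.999, -0.036], [-1.0, 0.004, -0.007]]
wrist_force: [-0.6, -0.1, -0.9]
width: 0.085
```

```bash
cat >> h.py <<'E'
def look(f,zt=.056):
    s=get_state();print('tcp',np.round(s['tool_pos'],4),s['time_s'],np.round(np.abs(s['qvel']).max(),1))
    C=cam('wrist'); im=snap('wrist',f)
    for c in blobs(im,'yellow',3000)[:2]:
        w=onz('wrist',c,zt,C)[:,:2]; r=cv2.minAreaRect(w.astype(np.float32)); print('lid',np.round(r[0],4),np.round(r[1],4),round(r[2],2))
    for c in blobs(im,'black',100):
        (x,y),rr=cv2.minEnclosingCircle(c)
        if rr<25: print('knob',round(x,1),round(y,1),round(rr,1),onz('wrist',[(x,y)],zt-.006,C).round(4))
E
python3 - <<'E'
from h import *
look('w11')
snap('side','s11');cv2.imwrite('pics/s11c.png',cv2.resize(cv2.imread('pics/s11.png')[260:340,220:340],None,fx=6,fy=6,interpolation=cv2.INTER_CUBIC))
E
```

```text
tcp [ 0.5576 -0.3128  0.3445] 7.45 4.4
lid [ 0.5711 -0.3151] [0.1163 0.0547] 0.54
knob 282.2 276.2 11.4 [[ 0.4945 -0.3156  0.05  ]]
```

View pics/s11c.png

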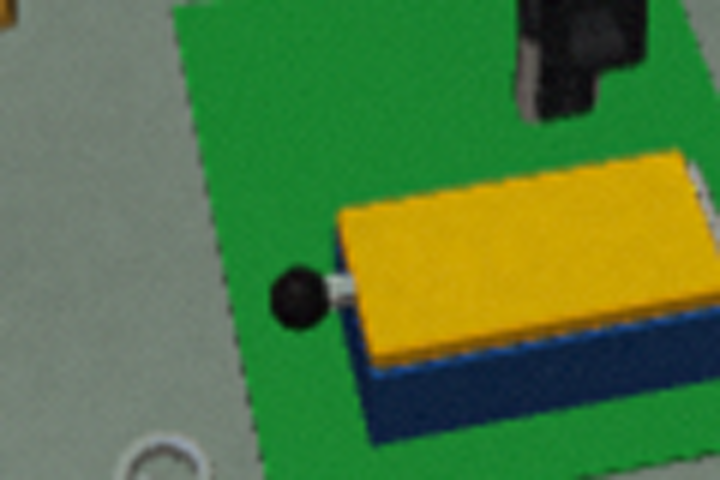

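View pics/w11.png

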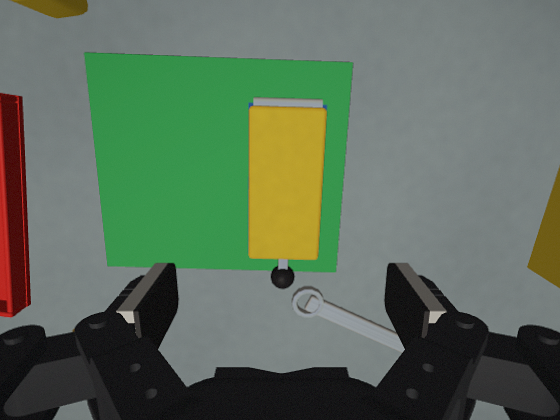

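Run:
```python
from h import *
o1,r1=rays('side',[(269.7,309.5)]);C=cam('wrist')
o2,r2=rays('wrist',[(282.2,276.2)])
a=np.linalg.lstsq(np.c_[r1[0],-r2[0]],o2-o1,rcond=None)[0];print(o1+a[0]*r1[0],o2+a[1]*r2[0])
look('w12')
goal([.5715,-.315,.28],.6)
goal([.5715,-.315,.18],.6)
```

```text
[ 0.49401201 -0.31872645  0.0504115 ] [ 0.49154363 -0.31646007  0.05161714]
tcp [ 0.5547 -0.314   0.3431] 7.55 1.2
lid [ 0.5712 -0.315 ] [0.1161 0.055 ] 0.39
knob 281.3 272.0 11.5 [[ 0.4945 -0.3156  0.05  ]]
t 7.6 tcp [ 0.5541 -0.3143  0.343 ] w 0.0852 F [-0.4 -0.7 -0.1] linear cm [ 6.31  0.1  -1.72] rot [ 0.022 -0.002 -0.003]
t 7.6 tcp [ 0.5541 -0.3143  0.343 ] w 0.0852 F [-0.4 -0.7 -0.1] linear cm [16.31  0.07 -1.7 ] rot [ 0.022 -0.002 -0.003]
```

Request:
jog_arm:
  moves:
    - {"grip": 8.5,"linear": [4,0.1,-1.7],"rotation": [0.022,-0.002,-0.003]}
    - {"grip": 8.5,"linear": [8,0.1,-1.7],"rotation": [0.022,-0.002,-0.003]}
    - {"grip": 8.5,"linear": [12,0.1,-1.7],"rotation": [0.022,-0.002,-0.003]}
    - {"grip": 8.5,"linear": [14.5,0.1,-1.7],"rotation": [0.022,-0.002,-0.003]}
    - {"grip": 8.5,"linear": [14.5,0.1,-1.7],"rotation": [0.022,-0.002,-0.003]}

```text
time_s: 8.1
tool_pos: [0.5682, -0.3148, 0.1934]
tcp_rot: [[-0.009, 0.009, -1.0], [0.003, -1.0, -0.009], [-1.0, -0.003, 0.009]]
wrist_force: [-0.8, 0.8, -0.1]
width: 0.0848
```

Run:
```python
from h import *
goal([.5715,-.315,.18],.6)
snap('wrist','w13');snap('side','s13');cv2.imwrite('pics/s13c.png',cv2.resize(cv2.imread('pics/s13.png')[230:350,220:380],None,fx=5,fy=5,interpolation=cv2.INTER_CUBIC))
```

```text
t 8.1 tcp [ 0.5682 -0.3148  0.1934] w 0.0848 F [-0.8  0.8 -0.1] linear cm [ 1.34  0.03 -0.34] rot [-0.001  0.009  0.003]
```

View pics/w13.png

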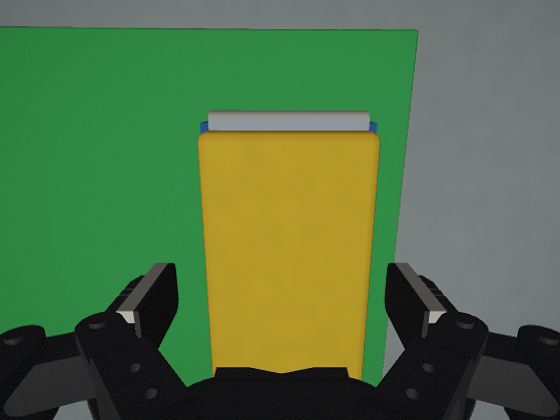

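View pics/s13c.png

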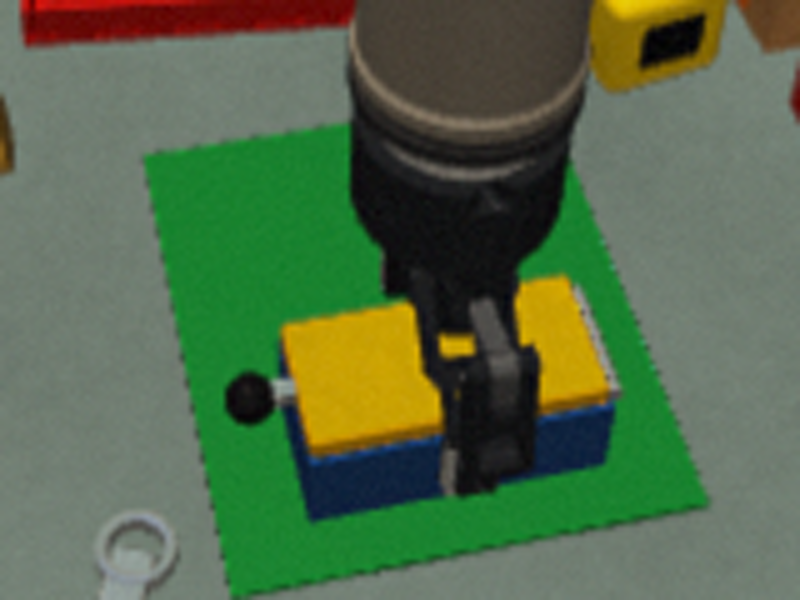

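Request:
jog_arm:
  moves:
    - {"grip": 8.5,"linear": [1.3,0.03,-0.34],"rotation": [0,0.009,0.003]}
    - {"grip": 8.5,"linear": [1.3,0.03,-0.34],"rotation": [0,0.009,0.003]}
    - {"grip": 3,"linear": [1.3,0.03,-0.34],"rotation": [0,0.009,0.003]}
    - {"grip": 3,"linear": [1.3,0.03,-0.34],"rotation": [0,0.009,0.003]}
    - {"grip": 3,"linear": [1.3,0.03,-0.34],"rotation": [0,0.009,0.003]}

```text
time_s: 8.7
tool_pos: [0.5744, -0.3161, 0.186]
tcp_rot: [[0.009, 0.009, -1.0], [-0.003, -1.0, -0.009], [-1.0, 0.003, -0.009]]
wrist_force: [-0.1, 0.5, 4.5]
width: 0.0573
```

Request:
jog_arm:
  moves:
    - {"grip": 3,"linear": [0,0,0],"rotation": [0,0,0]}

```text
time_s: 8.8
tool_pos: [0.5743, -0.316, 0.186]
tcp_rot: [[0.009, 0.009, -1.0], [-0.003, -1.0, -0.009], [-1.0, 0.003, -0.009]]
wrist_force: [1.1, -0.9, -6.0]
width: 0.0567
```

Run:
```python
from h import *
goal([.5715,-.315,.18],.6)
goal([.5715,-.315,.30],.6)
```

```text
t 8.8 tcp [ 0.5743 -0.316   0.186 ] w 0.0567 F [ 1.1 -0.9 -6. ] linear cm [ 0.6  -0.1   0.28] rot [-0.001 -0.009 -0.003]
t 8.8 tcp [ 0.5743 -0.316   0.186 ] w 0.0567 F [ 1.1 -0.9 -6. ] linear cm [-11.4   -0.06   0.18] rot [-0.001 -0.009 -0.003]
```

Request:
jog_arm:
  moves:
    - {"grip": 3,"linear": [-0.5,0,0],"rotation": [0,0,0]}
    - {"grip": 3,"linear": [-1.5,0,0],"rotation": [0,0,0]}
    - {"grip": 3,"linear": [-3.5,0,0],"rotation": [0,0,0]}
    - {"grip": 3,"linear": [-6,0,0],"rotation": [0,0,0]}
    - {"grip": 3,"linear": [-8,0,0],"rotation": [0,0,0]}

```text
time_s: 9.3
tool_pos: [0.5733, -0.3157, 0.2674]
tcp_rot: [[0.009, 0.009, -1.0], [-0.003, -1.0, -0.009], [-1.0, 0.003, -0.009]]
wrist_force: [0.2, -1.2, -6.6]
width: 0.057
```

Run:
```python
from h import *
goal([.5715,-.315,.30],.6)
print(get_state()['moment'])
snap('wrist','w14');snap('side','s14')
```

```text
t 9.3 tcp [ 0.5733 -0.3157  0.2674] w 0.057 F [ 0.2 -1.2 -6.6] linear cm [-3.27 -0.06  0.15] rot [-0.001 -0.009 -0.003]
[-0.08613959 -0.12070183  0.0069047 ]
```

View pics/w14.png

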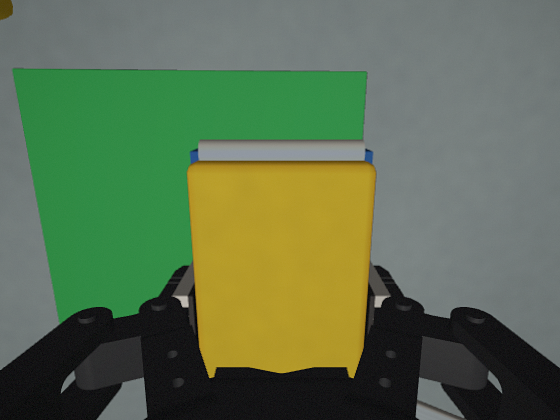

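View pics/s14.png

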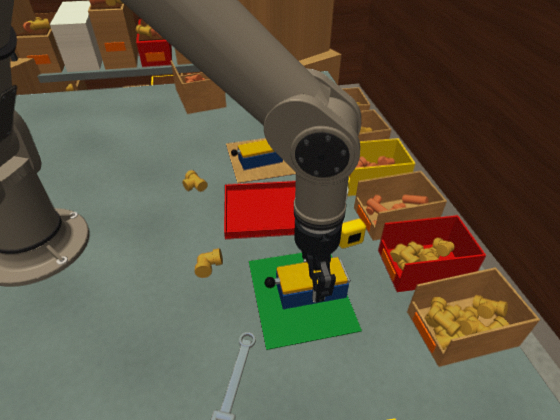

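Run:
```python
from h import *
goal([.548,-.021,.29],-6.5)
```

```text
t 9.4 tcp [ 0.5745 -0.3163  0.2695] w 0.0572 F [ 0.7  0.1 -6.3] linear cm [ -2.26 -29.54   2.36] rot [ 0.122 -0.015 -0.005]
```

Request:
jog_arm:
  moves:
    - {"grip": 3,"linear": [-1,-2,0.2],"rotation": [0.01,0,0]}
    - {"grip": 3,"linear": [-2,-5.5,0.4],"rotation": [0.025,0,0]}
    - {"grip": 3,"linear": [-2.3,-9.5,0.8],"rotation": [0.04,0,0]}
    - {"grip": 3,"linear": [-2.3,-13.5,1.1],"rotation": [0.055,0,0]}
    - {"grip": 3,"linear": [-2.3,-17.5,1.4],"rotation": [0.07,0,0]}

```text
time_s: 9.9
tool_pos: [0.5577, -0.1397, 0.2902]
tcp_rot: [[0.013, -0.062, -0.998], [-0.005, -0.998, 0.062], [-1.0, 0.005, -0.013]]
wrist_force: [1.4, 0.1, -7.4]
width: 0.0571
```

Run:
```python
from h import *
goal([.548,-.021,.29],-6.5)
```

```text
t 9.9 tcp [ 0.5577 -0.1397  0.2902] w 0.0571 F [ 1.4  0.1 -7.4] linear cm [ -0.05 -11.79   1.7 ] rot [ 0.051 -0.013 -0.004]
```

Request:
jog_arm:
  moves:
    - {"grip": 3,"linear": [0,-4,0.6],"rotation": [0.02,-0.004,0]}
    - {"grip": 3,"linear": [0,-7.5,1.1],"rotation": [0.035,-0.004,0]}
    - {"grip": 3,"linear": [0,-10.3,1.5],"rotation": [0.051,-0.004,0]}
    - {"grip": 3,"linear": [0,-11.8,1.7],"rotation": [0.051,-0.004,0]}
    - {"grip": 3,"linear": [0,-11.8,1.7],"rotation": [0.051,-0.004,0]}

```text
time_s: 10.4
tool_pos: [0.5475, -0.0182, 0.2887]
tcp_rot: [[0.007, -0.108, -0.994], [-0.004, -0.994, 0.108], [-1.0, 0.003, -0.008]]
wrist_force: [1.0, 0.2, -7.4]
width: 0.0571
```

Run:
```python
from h import *
goal([.548,-.021,.29],-6.5)
snap('wrist','w15');snap('side','s15');snap('scene','c15')
```

```text
t 10.4 tcp [ 0.5475 -0.0182  0.2887] w 0.0571 F [ 1.   0.2 -7.4] linear cm [-0.13  0.27 -0.08] rot [ 0.005 -0.008 -0.003]
```

View pics/w15.png

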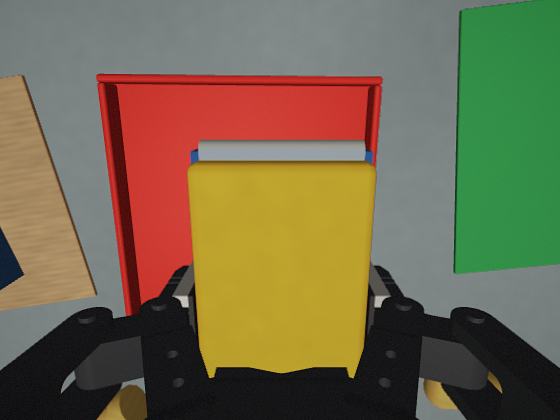

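View pics/s15.png

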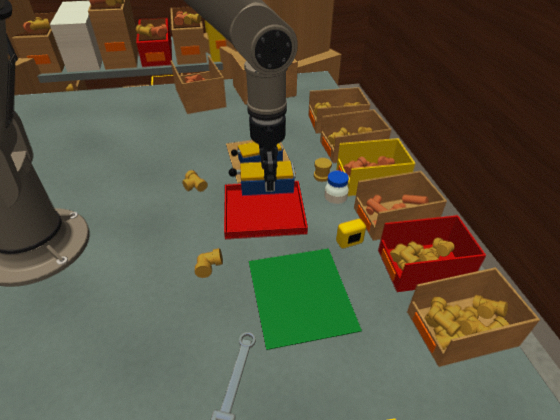

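View pics/c15.png

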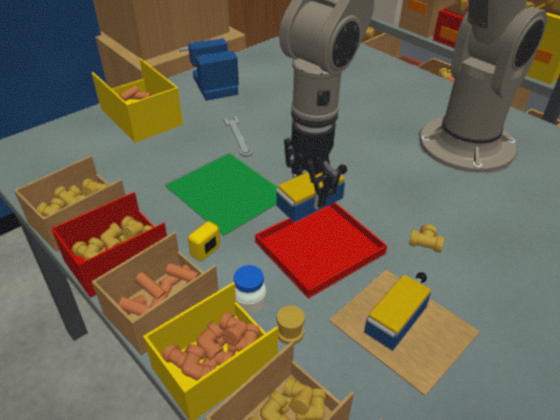

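Run:
```python
from h import *
s=get_state();print(s['time_s'],np.round(s['tool_pos'],4))
P=onz('wrist',[(97.5,75),(382,77)],.025);print(P.round(4)); d=P[0]-P[1];print(np.linalg.norm(d),np.degrees(np.arctan2(-d[0],d[1])))
a=-np.arctan2(d[0],d[1]);X=np.array([np.cos(a),np.sin(a),0]);print('centre',P.mean(0)-.1*X, np.degrees(a))
goal([.548,-.021,.187],-6.5)
```

```text
10.55 [ 0.5479 -0.0225  0.2891]
[[ 0.6507  0.0809  0.025 ]
 [ 0.6295 -0.0955  0.025 ]]
0.1777226516315399 -6.878973047297643
centre [0.54082433 0.00466351 0.025     ] -6.878973047297643
t 10.55 tcp [ 0.5479 -0.0225  0.2891] w 0.0567 F [ 0.1 -0.3 -7.3] linear cm [10.21 -0.21  0.1 ] rot [-0.001 -0.009 -0.005]
```

Request:
jog_arm:
  moves:
    - {"grip": 3,"linear": [3,-0.25,0.1],"rotation": [0,0,0]}
    - {"grip": 3,"linear": [6,-0.25,0.1],"rotation": [0,0,0]}
    - {"grip": 3,"linear": [8.2,-0.25,0.1],"rotation": [0,0,0]}
    - {"grip": 3,"linear": [9,-0.25,0.1],"rotation": [0,0,0]}
    - {"grip": 3,"linear": [9.3,-0.25,0.1],"rotation": [0,0,0]}

```text
time_s: 11.05
tool_pos: [0.5479, -0.0218, 0.1953]
tcp_rot: [[0.007, -0.116, -0.993], [-0.007, -0.993, 0.116], [-1.0, 0.006, -0.007]]
wrist_force: [-0.0, 0.6, -6.9]
width: 0.0569
```

Run:
```python
from h import *
goal([.548,-.020,.187],-6.7)
snap('side','s16');snap('wrist','w16');cv2.imwrite('pics/s16c.png',cv2.resize(cv2.imread('pics/s16.png')[130:250,200:340],None,fx=5,fy=5,interpolation=cv2.INTER_CUBIC))
```

```text
t 11.05 tcp [ 0.5479 -0.0218  0.1953] w 0.0569 F [-0.   0.6 -6.9] linear cm [ 0.83 -0.19  0.02] rot [ 0.    -0.007 -0.006]
```

View pics/s16c.png

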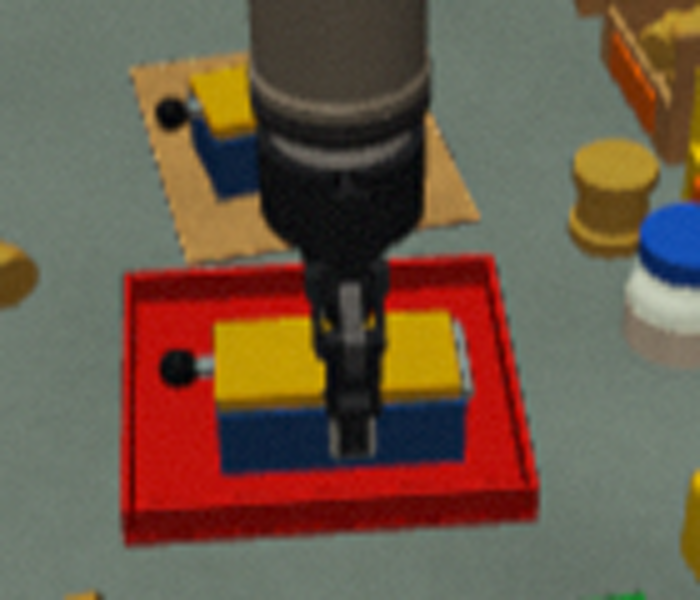

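View pics/w16.png

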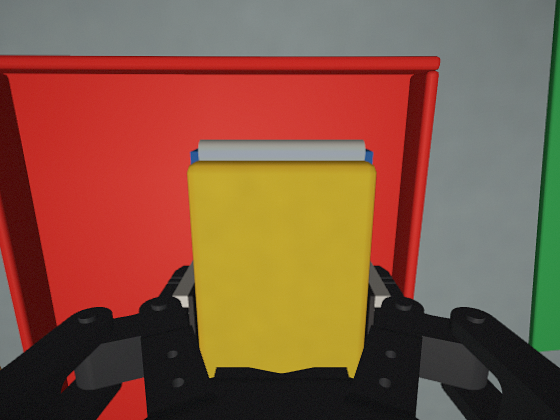

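Request:
jog_arm:
  moves:
    - {"grip": 3,"linear": [0.3,-0.1,0],"rotation": [0,0,0]}
    - {"grip": 3,"linear": [0.6,-0.1,0],"rotation": [0,0,0]}
    - {"grip": 3,"linear": [0.75,-0.1,0],"rotation": [0,0,0]}
    - {"grip": 3,"linear": [0.8,-0.1,0],"rotation": [0,0,0]}

```text
time_s: 11.55
tool_pos: [0.5486, -0.0202, 0.1886]
tcp_rot: [[0.009, -0.115, -0.993], [-0.007, -0.993, 0.115], [-1.0, 0.005, -0.01]]
wrist_force: [0.7, 0.4, -7.9]
width: 0.0571
```

Request:
jog_arm:
  moves:
    - {"grip": 3,"linear": [0.1,0,0],"rotation": [0,0,0]}
    - {"grip": 3,"linear": [0.2,0,0],"rotation": [0,0,0]}

```text
time_s: 11.75
tool_pos: [0.5487, -0.0202, 0.187]
tcp_rot: [[0.009, -0.115, -0.993], [-0.007, -0.993, 0.115], [-1.0, 0.005, -0.01]]
wrist_force: [-4.5, 0.0, 10.2]
width: 0.0574
```

Request:
jog_arm:
  moves:
    - {"grip": 5.9,"linear": [0,0,0],"rotation": [0,0,0]}
    - {"grip": 6.8,"linear": [0,0,0],"rotation": [0,0,0]}
    - {"grip": 6.8,"linear": [0,0,0],"rotation": [0,0,0]}
    - {"grip": 6.8,"linear": [-2,0,0],"rotation": [0,0,0]}
    - {"grip": 6.8,"linear": [-6,0,0],"rotation": [0,0,0]}

```text
time_s: 12.25
tool_pos: [0.5471, -0.0198, 0.2455]
tcp_rot: [[0.004, -0.115, -0.993], [-0.007, -0.993, 0.115], [-1.0, 0.006, -0.005]]
wrist_force: [0.4, -0.7, 0.8]
width: 0.0678
```

Run:
```python
from h import *
goal([.548,.1,.35],7.7)
snap('wrist','w17')
```

```text
t 12.25 tcp [ 0.5471 -0.0198  0.2455] w 0.0678 F [ 0.4 -0.7  0.8] linear cm [-10.53 -11.84   1.24] rot [-0.25  -0.004 -0.007]
```

View pics/w17.png

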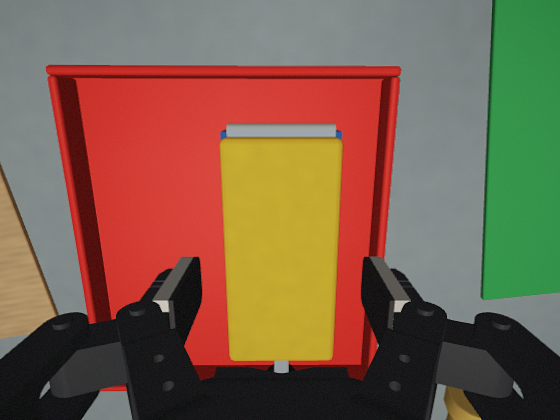

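Run:
```python
from h import *
goal([.555,.224,.34],7.7)
```

```text
t 12.3 tcp [ 0.5499 -0.0198  0.253 ] w 0.0681 F [1.7 0.2 4.2] linear cm [ -8.84 -24.24   2.18] rot [-0.25  -0.015 -0.006]
```

Request:
jog_arm:
  moves:
    - {"grip": 8.5,"linear": [-4.5,0,0],"rotation": [0,-0.01,-0.006]}
    - {"grip": 8.5,"linear": [-8.5,-4,0.4],"rotation": [-0.05,-0.01,-0.006]}
    - {"grip": 8.5,"linear": [-8.8,-9,0.8],"rotation": [-0.12,-0.01,-0.006]}
    - {"grip": 8.5,"linear": [-8.8,-14,1.2],"rotation": [-0.2,-0.01,-0.006]}
    - {"grip": 8.5,"linear": [-8.8,-19,1.6],"rotation": [-0.25,-0.01,-0.006]}

```text
time_s: 12.8
tool_pos: [0.5547, 0.1667, 0.3413]
tcp_rot: [[0.008, 0.135, -0.991], [0.001, -0.991, -0.135], [-1.0, 0.001, -0.008]]
wrist_force: [1.1, -0.7, 0.7]
width: 0.085
```

Run:
```python
from h import *
goal([.555,.224,.34],7.7)
```

```text
t 12.8 tcp [0.5547 0.1667 0.3413] w 0.085 F [ 1.1 -0.7  0.7] linear cm [ 0.13 -5.67 -0.81] rot [ 0.002 -0.008 -0.001]
```

Request:
jog_arm:
  moves:
    - {"grip": 8.5,"linear": [0.1,-4,-0.8],"rotation": [0,-0.008,0]}
    - {"grip": 8.5,"linear": [0.1,-5.7,-0.8],"rotation": [0,-0.008,0]}
    - {"grip": 8.5,"linear": [0.1,-5.7,-0.8],"rotation": [0,-0.008,0]}
    - {"grip": 8.5,"linear": [0.1,-5.7,-0.8],"rotation": [0,-0.008,0]}

```text
time_s: 13.2
tool_pos: [0.5551, 0.2231, 0.3402]
tcp_rot: [[0.0, 0.135, -0.991], [-0.002, -0.991, -0.135], [-1.0, 0.002, -0.0]]
wrist_force: [-0.3, 0.0, -0.2]
width: 0.0849
```

Run:
```python
from h import *
look('w18')
look('w19')
```

```text
tcp [0.5551 0.2231 0.3402] 13.2 1.4
lid [0.5688 0.2269] [0.1158 0.0548] 8.14
knob 280.5 275.7 11.7 [[0.4927 0.216  0.05  ]]
tcp [0.5553 0.2222 0.3402] 13.25 0.8
lid [0.5688 0.2269] [0.1157 0.0548] 8.18
knob 279.4 275.8 11.8 [[0.4927 0.2159 0.05  ]]
```

View pics/w19.png

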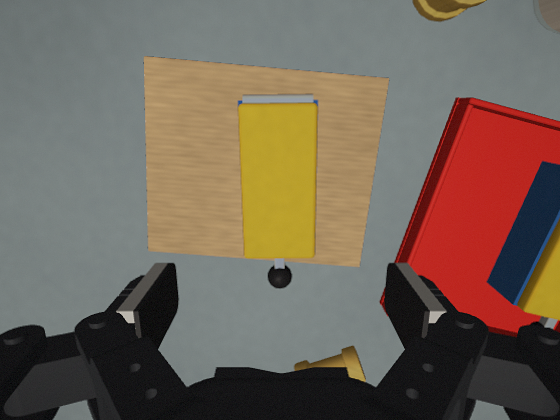

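Run:
```python
from h import *
goal([.569,.2268,.183],8.1)
```

```text
t 13.3 tcp [0.5554 0.2219 0.3402] w 0.0852 F [ 0.2 -0.4  1. ] linear cm [15.72 -0.34 -1.42] rot [-0.009 -0.    -0.002]
```

Request:
jog_arm:
  moves:
    - {"grip": 8.5,"linear": [2,-0.34,-1.4],"rotation": [-0.009,0,-0.002]}
    - {"grip": 8.5,"linear": [6,-0.34,-1.4],"rotation": [-0.009,0,-0.002]}
    - {"grip": 8.5,"linear": [10,-0.34,-1.4],"rotation": [-0.009,0,-0.002]}
    - {"grip": 8.5,"linear": [13,-0.34,-1.4],"rotation": [-0.009,0,-0.002]}
    - {"grip": 8.5,"linear": [14,-0.34,-1.4],"rotation": [-0.009,0,-0.002]}

```text
time_s: 13.8
tool_pos: [0.568, 0.224, 0.1971]
tcp_rot: [[-0.005, 0.139, -0.99], [-0.004, -0.99, -0.139], [-1.0, 0.003, 0.005]]
wrist_force: [-0.4, 0.3, -0.2]
width: 0.0848
```

Run:
```python
from h import *
goal([.569,.2268,.183],8.1)
snap('wrist','w20')
```

```text
t 13.8 tcp [0.568  0.224  0.1971] w 0.0848 F [-0.4  0.3 -0.2] linear cm [ 1.41 -0.27 -0.14] rot [-0.002  0.005 -0.003]
```

View pics/w20.png

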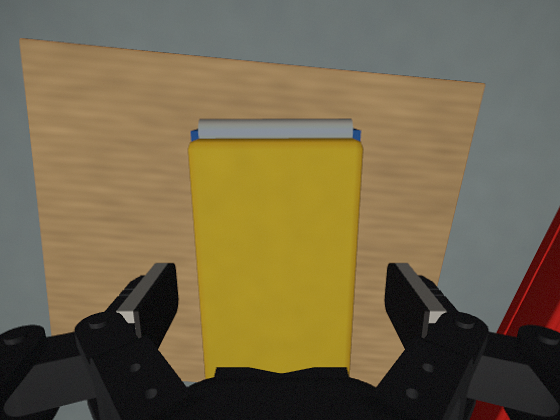

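Request:
jog_arm:
  moves:
    - {"grip": 8.5,"linear": [1.0,-0.25,-0.14],"rotation": [0,0.003,-0.003]}
    - {"grip": 8.5,"linear": [1.4,-0.25,-0.14],"rotation": [0,0.003,-0.003]}
    - {"grip": 8.5,"linear": [1.4,-0.25,-0.14],"rotation": [0,0.003,-0.003]}
    - {"grip": 3,"linear": [1.4,-0.25,-0.14],"rotation": [0,0.003,-0.003]}
    - {"grip": 3,"linear": [1.4,-0.25,-0.14],"rotation": [0,0.003,-0.003]}

```text
time_s: 14.35
tool_pos: [0.5696, 0.227, 0.1841]
tcp_rot: [[-0.0, 0.139, -0.99], [0.0, -0.99, -0.139], [-1.0, -0.0, 0.0]]
wrist_force: [-0.1, -4.5, 3.1]
width: 0.0585
```

Request:
jog_arm:
  moves:
    - {"grip": 3,"linear": [0,0,0],"rotation": [0,0,0]}
    - {"grip": 3,"linear": [0,0,0],"rotation": [0,0,0]}

```text
time_s: 14.55
tool_pos: [0.5695, 0.2269, 0.1844]
tcp_rot: [[-0.0, 0.139, -0.99], [0.0, -0.99, -0.139], [-1.0, -0.0, 0.0]]
wrist_force: [-0.9, -0.5, 0.9]
width: 0.0574
```

Request:
jog_arm:
  moves:
    - {"grip": 3,"linear": [-0.5,0,0],"rotation": [0,0,0]}
    - {"grip": 3,"linear": [-1.5,0,0],"rotation": [0,0,0]}
    - {"grip": 3,"linear": [-3.5,0,0],"rotation": [0,0,0]}
    - {"grip": 3,"linear": [-6,0,0],"rotation": [0,0,0]}
    - {"grip": 3,"linear": [-9,0,0],"rotation": [0,0,0]}

```text
time_s: 15.05
tool_pos: [0.5688, 0.2266, 0.2747]
tcp_rot: [[-0.003, 0.139, -0.99], [-0.001, -0.99, -0.139], [-1.0, 0.0, 0.003]]
wrist_force: [0.7, 0.9, -6.2]
width: 0.057
```

Run:
```python
from h import *
goal([.572,-.203,.29],0)
print(get_state()['moment'])
snap('wrist','w21');snap('side','s21')
```

```text
t 15.05 tcp [0.5688 0.2266 0.2747] w 0.057 F [ 0.7  0.9 -6.2] linear cm [-1.49 42.59  5.67] rot [ 0.14   0.003 -0.001]
[ 0.03594182 -0.09301527 -0.04020334]
```

View pics/w21.png

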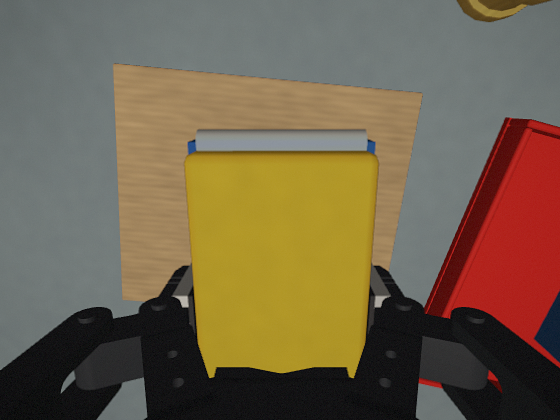

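View pics/s21.png

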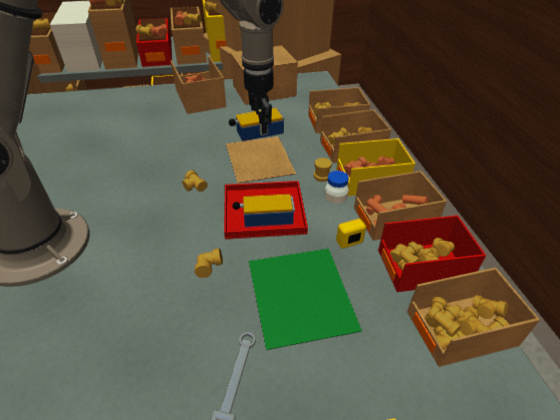

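Run:
```python
from h import *
goal([.572,-.258,.31],0)
```

```text
t 15.15 tcp [0.571  0.2277 0.2789] w 0.0572 F [ 0.9  0.8 -6.1] linear cm [-3.29 48.11  6.62] rot [ 0.139 -0.007  0.003]
```

Request:
jog_arm:
  moves:
    - {"grip": 3,"linear": [-1.5,1.5,0.2],"rotation": [0,0,0]}
    - {"grip": 3,"linear": [-3,4.5,0.6],"rotation": [0.01,0,0]}
    - {"grip": 3,"linear": [-3.3,8.5,1.2],"rotation": [0.02,0,0]}
    - {"grip": 3,"linear": [-3.3,12.5,1.7],"rotation": [0.03,0,0]}
    - {"grip": 3,"linear": [-3.3,16.5,2.3],"rotation": [0.045,0,0]}

```text
time_s: 15.65
tool_pos: [0.5702, 0.0594, 0.3102]
tcp_rot: [[0.006, 0.094, -0.996], [0.003, -0.996, -0.094], [-1.0, -0.003, -0.006]]
wrist_force: [0.7, 0.1, -6.4]
width: 0.057
```

Run:
```python
from h import *
goal([.572,-.258,.31],0)
```

```text
t 15.65 tcp [0.5702 0.0594 0.3102] w 0.057 F [ 0.7  0.1 -6.4] linear cm [-0.08 31.62  2.81] rot [ 0.094 -0.006  0.003]
```

Request:
jog_arm:
  moves:
    - {"grip": 3,"linear": [0,4.2,0.4],"rotation": [0.015,-0.004,0.002]}
    - {"grip": 3,"linear": [0,8.4,0.8],"rotation": [0.03,-0.004,0.002]}
    - {"grip": 3,"linear": [0,12.6,1.2],"rotation": [0.04,-0.004,0.002]}
    - {"grip": 3,"linear": [0,16.8,1.5],"rotation": [0.05,-0.004,0.002]}
    - {"grip": 3,"linear": [0,21,1.9],"rotation": [0.065,-0.004,0.002]}

```text
time_s: 16.15
tool_pos: [0.5704, -0.1529, 0.3082]
tcp_rot: [[-0.0, 0.029, -1.0], [0.001, -1.0, -0.029], [-1.0, -0.001, -0.0]]
wrist_force: [0.5, 1.0, -6.9]
width: 0.0571
```

Run:
```python
from h import *
goal([.572,-.258,.31],0)
```

```text
t 16.15 tcp [ 0.5704 -0.1529  0.3082] w 0.0571 F [ 0.5  1.  -6.9] linear cm [-0.19 10.51  0.14] rot [0.029 0.    0.001]
```

Request:
jog_arm:
  moves:
    - {"grip": 3,"linear": [0,4,0],"rotation": [0.015,0,0]}
    - {"grip": 3,"linear": [0,7.3,0],"rotation": [0.029,0,0]}
    - {"grip": 3,"linear": [1,9.5,0],"rotation": [0.029,0,0]}
    - {"grip": 3,"linear": [3,10.5,0],"rotation": [0.029,0,0]}
    - {"grip": 3,"linear": [6,10.5,0],"rotation": [0.029,0,0]}

```text
time_s: 16.65
tool_pos: [0.5731, -0.2607, 0.2477]
tcp_rot: [[0.002, -0.003, -1.0], [-0.001, -1.0, 0.003], [-1.0, 0.001, -0.002]]
wrist_force: [0.6, -0.9, -6.6]
width: 0.057
```

Run:
```python
from h import *
goal([.572,-.258,.1845],0)
snap('wrist','w22')
```

```text
t 16.65 tcp [ 0.5731 -0.2607  0.2477] w 0.057 F [ 0.6 -0.9 -6.6] linear cm [ 6.32 -0.28  0.13] rot [-0.003 -0.002 -0.001]
```

View pics/w22.png

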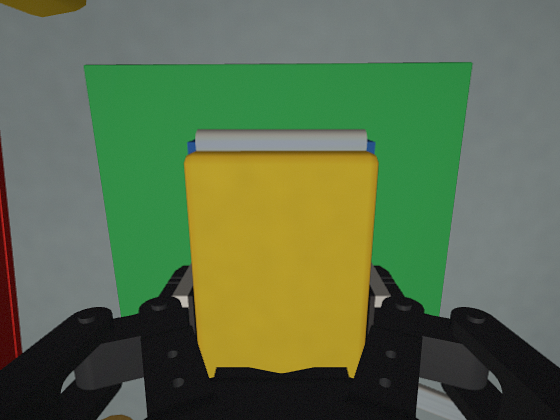

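Centred over the mat, level. Lowering.

Request:
jog_arm:
  moves:
    - {"grip": 3,"linear": [2.5,-0.1,0],"rotation": [-0.003,0,0]}
    - {"grip": 3,"linear": [4.5,-0.1,0],"rotation": [-0.003,0,0]}
    - {"grip": 3,"linear": [5.4,-0.1,0],"rotation": [-0.003,0,0]}
    - {"grip": 3,"linear": [5.7,-0.1,0],"rotation": [-0.003,0,0]}
    - {"grip": 3,"linear": [5.9,-0.1,0],"rotation": [-0.003,0,0]}

```text
time_s: 17.2
tool_pos: [0.57, -0.2562, 0.1842]
tcp_rot: [[-0.01, 0.002, -1.0], [0.005, -1.0, -0.002], [-1.0, -0.005, 0.01]]
wrist_force: [-14.2, 6.4, 27.1]
width: 0.0569
```

Request:
jog_arm:
  moves:
    - {"grip": 3,"linear": [0.1,0,0],"rotation": [0,0,0]}
    - {"grip": 3,"linear": [0.2,0,0],"rotation": [0,0,0]}
    - {"grip": 3,"linear": [0.25,0,0],"rotation": [0,0,0]}

```text
time_s: 17.5
tool_pos: [0.5704, -0.256, 0.1842]
tcp_rot: [[-0.01, 0.002, -1.0], [0.005, -1.0, -0.002], [-1.0, -0.005, 0.01]]
wrist_force: [-7.7, 5.0, 19.2]
width: 0.0571
```

Request:
jog_arm:
  moves:
    - {"grip": 6,"linear": [-0.05,0,0],"rotation": [0,0,0]}
    - {"grip": 8.5,"linear": [-0.05,0,0],"rotation": [0,0,0]}
    - {"grip": 8.5,"linear": [-0.05,0,0],"rotation": [0,0,0]}
    - {"grip": 8.5,"linear": [-4,0,0],"rotation": [0,0,0]}
    - {"grip": 8.5,"linear": [-9,0,0],"rotation": [0,0,0]}

```text
time_s: 18.0
tool_pos: [0.5704, -0.256, 0.2727]
tcp_rot: [[-0.015, 0.002, -1.0], [0.007, -1.0, -0.002], [-1.0, -0.007, 0.015]]
wrist_force: [0.7, -0.8, -0.2]
width: 0.0849
```

Request:
jog_arm:
  moves:
    - {"grip": 8.5,"linear": [-6,0,2],"rotation": [0,0.01,0.005]}
    - {"grip": 8.5,"linear": [-6,0,2.5],"rotation": [0,0.01,0.005]}
    - {"grip": 8.5,"linear": [-6,0,2.5],"rotation": [0,0.01,0.005]}

```text
time_s: 18.3
tool_pos: [0.546, -0.2572, 0.3356]
tcp_rot: [[-0.001, 0.001, -1.0], [-0.0, -1.0, -0.001], [-1.0, 0.0, 0.001]]
wrist_force: [0.0, 0.1, -0.1]
width: 0.0852
```

Run:
```python
from h import *
look('w23'); look('w24')
```

```text
tcp [ 0.546  -0.2572  0.3356] 18.3 3.8
lid [ 0.5675 -0.2536] [0.1155 0.055 ] 0.07
knob 278.3 268.9 12.0 [[ 0.491  -0.2537  0.05  ]]
tcp [ 0.546  -0.2567  0.3335] 18.35 2.8
lid [ 0.5678 -0.2537] [0.1159 0.0551] 0.09
knob 279.5 269.0 12.1 [[ 0.4911 -0.2538  0.05  ]]
```

View pics/w24.png

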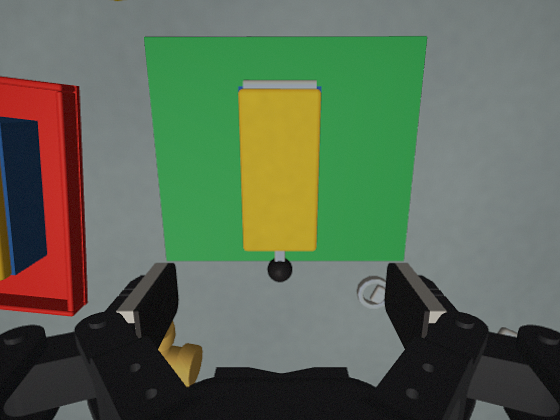

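Run:
```python
from h import *
goal([.4908,-.2538,.214],0)
```

```text
t 18.4 tcp [ 0.5461 -0.2563  0.3322] w 0.0852 F [-0.1  0.3  0.1] linear cm [11.85 -0.24  5.46] rot [0.002 0.006 0.002]
```

Request:
jog_arm:
  moves:
    - {"grip": 5,"linear": [0,-0.24,4],"rotation": [0.002,0.004,0.002]}
    - {"grip": 5,"linear": [3,-0.24,5.46],"rotation": [0.002,0.004,0.002]}
    - {"grip": 5,"linear": [7,-0.24,5.46],"rotation": [0.002,0.004,0.002]}
    - {"grip": 5,"linear": [10.5,-0.24,5.46],"rotation": [0.002,0.004,0.002]}
    - {"grip": 5,"linear": [11.8,-0.24,5.46],"rotation": [0.002,0.004,0.002]}

```text
time_s: 18.9
tool_pos: [0.489, -0.2527, 0.2095]
tcp_rot: [[-0.009, 0.001, -1.0], [0.004, -1.0, -0.001], [-1.0, -0.004, 0.009]]
wrist_force: [-0.8, 0.5, 0.3]
width: 0.0497
```

Request:
jog_arm:
  moves:
    - {"grip": 5,"linear": [0,0,0],"rotation": [0,0,0]}

```text
time_s: 19.0
tool_pos: [0.4885, -0.2521, 0.2069]
tcp_rot: [[-0.014, 0.001, -1.0], [0.006, -1.0, -0.001], [-1.0, -0.006, 0.014]]
wrist_force: [-0.9, -0.8, -0.5]
width: 0.0497
```

Run:
```python
from h import *
goal([.4908,-.2538,.214],0)
look('w25')
snap('side','s25')
```

```text
t 19.0 tcp [ 0.4885 -0.2521  0.2069] w 0.0497 F [-0.9 -0.8 -0.5] linear cm [-0.72  0.17 -0.22] rot [0.001 0.014 0.006]
tcp [ 0.4885 -0.2521  0.2069] 19.0 1.4
lid [ 0.5482 -0.2537] [0.0774 0.0547] 0.06
knob 291.3 277.3 25.0 [[ 0.4909 -0.2539  0.05  ]]
```

View pics/w25.png

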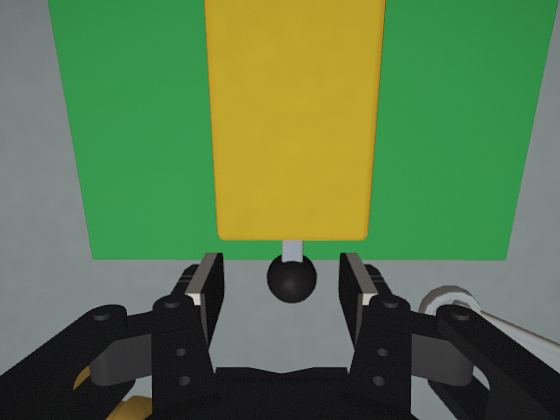

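Request:
jog_arm:
  moves:
    - {"grip": 5,"linear": [-0.7,0.2,-0.22],"rotation": [0,0.014,0.006]}
    - {"grip": 5,"linear": [-0.7,0.2,-0.22],"rotation": [0,0.014,0.006]}
    - {"grip": 5,"linear": [-0.7,0.2,-0.22],"rotation": [0,0.014,0.006]}

```text
time_s: 19.4
tool_pos: [0.492, -0.2548, 0.2173]
tcp_rot: [[0.006, 0.001, -1.0], [-0.003, -1.0, -0.001], [-1.0, 0.003, -0.006]]
wrist_force: [0.5, 0.2, 0.1]
width: 0.0501
```

Run:
```python
from h import *
goal([.4908,-.2538,.214],0)
look('w26')
s=get_state();R=np.array(s['tcp_rot']);q=np.array(s['tool_pos'])
print(proj('wrist',[q+R@[.165,0,0]]).round(1))
```

```text
t 19.4 tcp [ 0.492  -0.2548  0.2173] w 0.0501 F [0.5 0.2 0.1] linear cm [ 0.33 -0.1   0.12] rot [ 0.001 -0.006 -0.003]
tcp [ 0.492  -0.2548  0.2173] 19.4 0.6
lid [ 0.5531 -0.2538] [0.0868 0.0548] 0.03
knob 281.3 279.7 22.9 [[ 0.4909 -0.254   0.05  ]]
[[284.3 277.9]]
```

View pics/w26.png

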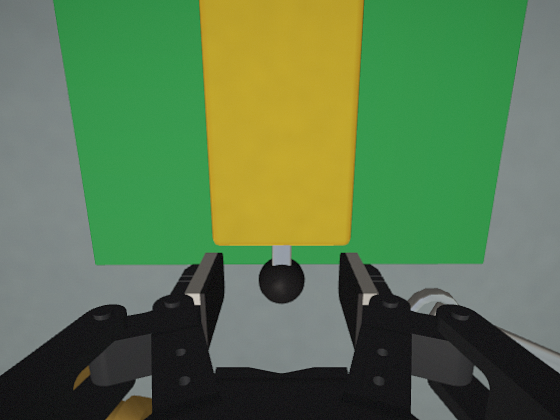

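Request:
jog_arm:
  moves:
    - {"grip": 5,"linear": [0.25,0,0.1],"rotation": [0,-0.004,-0.003]}
    - {"grip": 0,"linear": [0.25,0,0.1],"rotation": [0,-0.004,-0.003]}
    - {"grip": 0,"linear": [0.25,0,0.1],"rotation": [0,-0.004,-0.003]}
    - {"grip": 0,"linear": [0.25,0,0.1],"rotation": [0,-0.004,-0.003]}
    - {"grip": 0,"linear": [0.25,0,0.1],"rotation": [0,-0.004,-0.003]}

```text
time_s: 19.95
tool_pos: [0.4907, -0.2546, 0.2146]
tcp_rot: [[0.001, 0.001, -1.0], [0.001, -1.0, -0.001], [-1.0, -0.001, -0.001]]
wrist_force: [-0.4, 0.3, 3.5]
width: 0.0163
```

Request:
jog_arm:
  moves:
    - {"grip": 0,"linear": [0,0,0],"rotation": [0,0,0]}

```text
time_s: 20.05
tool_pos: [0.4907, -0.2546, 0.2146]
tcp_rot: [[0.0, 0.001, -1.0], [0.001, -1.0, -0.001], [-1.0, -0.001, -0.0]]
wrist_force: [-1.3, 0.5, 1.0]
width: 0.0165
```

Request:
jog_arm:
  moves:
    - {"grip": 0,"linear": [-0.68,0,-0.05],"rotation": [0,0,0]}
    - {"grip": 0,"linear": [-1.37,0,-0.13],"rotation": [0,0,0]}
    - {"grip": 0,"linear": [-2.17,0,-0.27],"rotation": [0,0,0]}
    - {"grip": 0,"linear": [-2.97,0,-0.46],"rotation": [0,0,0]}
    - {"grip": 0,"linear": [-3.63,0,-0.66],"rotation": [0,0,0]}

```text
time_s: 20.55
tool_pos: [0.4977, -0.2544, 0.2519]
tcp_rot: [[0.001, 0.001, -1.0], [0.001, -1.0, -0.001], [-1.0, -0.001, -0.001]]
wrist_force: [1.2, 0.6, -2.7]
width: 0.0162
```

Run:
```python
from h import *
goal([.4907+.0333,-.2546,.2146+.0838],0)
```

```text
t 20.55 tcp [ 0.4977 -0.2544  0.2519] w 0.0162 F [ 1.2  0.6 -2.7] linear cm [-4.65  0.02 -2.64] rot [ 0.001 -0.001  0.001]
```

Request:
jog_arm:
  moves:
    - {"grip": 0,"linear": [-0.94,0,-0.35],"rotation": [0,0,0]}
    - {"grip": 0,"linear": [-1.94,0,-0.82],"rotation": [0,0,0]}
    - {"grip": 0,"linear": [-2.89,0,-1.35],"rotation": [0,0,0]}
    - {"grip": 0,"linear": [-3.8,0,-1.97],"rotation": [0,0,0]}
    - {"grip": 0,"linear": [-4.65,0,-2.65],"rotation": [0,0,0]}

```text
time_s: 21.05
tool_pos: [0.5245, -0.2546, 0.2992]
tcp_rot: [[0.001, 0.001, -1.0], [0.0, -1.0, -0.001], [-1.0, -0.0, -0.001]]
wrist_force: [-0.4, -0.3, -2.8]
width: 0.0162
```

Run:
```python
from h import *
look('w27')
```

```text
tcp [ 0.5245 -0.2546  0.2992] 21.05 13.1
lid [ 0.5654 -0.2574] [0.0807 0.1253] 87.01
```

View pics/w27.png

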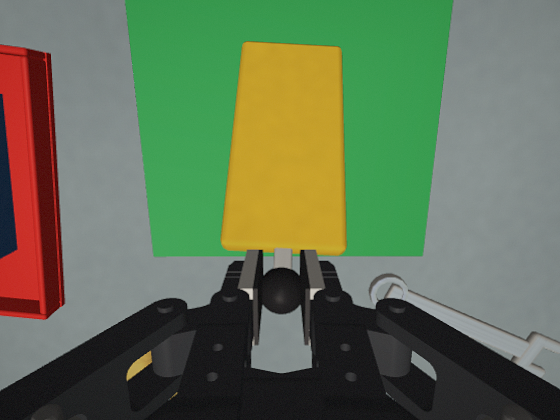

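Half open, as with the first. Letting go.

Request:
jog_arm:
  moves:
    - {"grip": 8.5,"linear": [0,0,0],"rotation": [0,0,0]}
    - {"grip": 8.5,"linear": [0,0,0],"rotation": [0,0,0]}
    - {"grip": 8.5,"linear": [0,0,0],"rotation": [0,0,0]}
    - {"grip": 8.5,"linear": [0,0,0],"rotation": [0,0,0]}
    - {"grip": 8.5,"linear": [0,0,0],"rotation": [0,0,0]}

```text
time_s: 21.6
tool_pos: [0.5259, -0.2545, 0.3004]
tcp_rot: [[0.004, 0.002, -1.0], [-0.0, -1.0, -0.002], [-1.0, 0.0, -0.004]]
wrist_force: [0.1, 0.3, -0.6]
width: 0.0847
```

Request:
jog_arm:
  moves:
    - {"grip": 8.5,"linear": [0,0,0],"rotation": [0,0,0]}
    - {"grip": 8.5,"linear": [0,0,0],"rotation": [0,0,0]}
    - {"grip": 8.5,"linear": [0,0,0],"rotation": [0,0,0]}
    - {"grip": 8.5,"linear": [0,0,0],"rotation": [0,0,0]}
    - {"grip": 8.5,"linear": [0,0,0],"rotation": [0,0,0]}

```text
time_s: 22.1
tool_pos: [0.5259, -0.2545, 0.3004]
tcp_rot: [[0.004, 0.002, -1.0], [-0.0, -1.0, -0.002], [-1.0, 0.0, -0.004]]
wrist_force: [0.5, -0.3, -0.4]
width: 0.0846
```

Run:
```python
from h import *
look('w28'); snap('side','s28')
```

```text
tcp [ 0.5259 -0.2545  0.3004] 22.1 0.1
lid [ 0.5635 -0.2547] [0.0549 0.1161] 88.14
knob 279.6 272.1 14.0 [[ 0.487  -0.2522  0.05  ]]
```

View pics/w28.png

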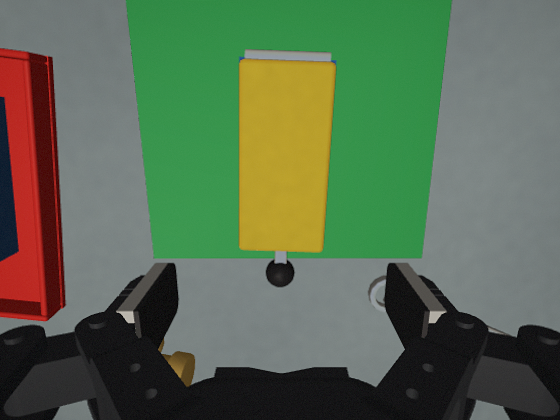

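View pics/s28.png

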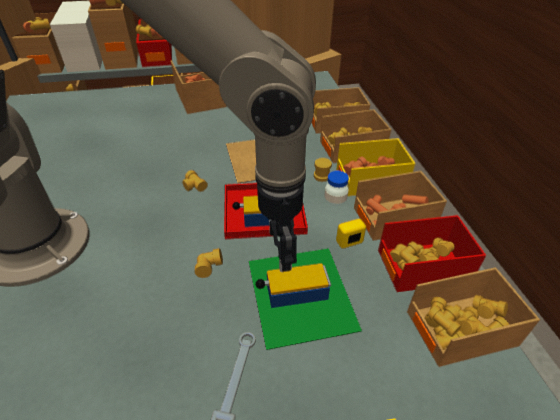

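Request:
jog_arm:
  moves:
    - {"grip": 8.5,"linear": [-5,0,3],"rotation": [0,0,0]}
    - {"grip": 8.5,"linear": [-10,0,6],"rotation": [0,0,0]}
    - {"grip": 8.5,"linear": [-13,3,8],"rotation": [0,0,0]}
    - {"grip": 8.5,"linear": [-13,8,8],"rotation": [0,0,0]}
    - {"grip": 8.5,"linear": [-13,13,8],"rotation": [0,0,0]}

```text
time_s: 22.7
tool_pos: [0.4451, -0.3798, 0.4332]
tcp_rot: [[0.008, 0.003, -1.0], [-0.003, -1.0, -0.003], [-1.0, 0.003, -0.008]]
wrist_force: [1.2, 0.1, -0.3]
width: 0.0853
```

Request:
jog_arm:
  moves:
    - {"grip": 8.5,"linear": [0,5,0],"rotation": [0,0,0]}
    - {"grip": 8.5,"linear": [0,10,0],"rotation": [0,0,0]}
    - {"grip": 8.5,"linear": [0,10,0],"rotation": [0,0,0]}
    - {"grip": 8.5,"linear": [0,10,0],"rotation": [0,0,0]}
    - {"grip": 8.5,"linear": [0,10,0],"rotation": [0,0,0]}

```text
time_s: 23.2
tool_pos: [0.4459, -0.4787, 0.4333]
tcp_rot: [[0.008, 0.004, -1.0], [-0.002, -1.0, -0.004], [-1.0, 0.002, -0.008]]
wrist_force: [0.5, -0.5, -0.5]
width: 0.0852
```

Run:
```python
from h import *
a=snap('side','s29');b=snap('scene','c29')
im=cv2.imread('pics/s29.png')[130:340,180:380];cv2.imwrite('pics/s29c.png',cv2.resize(im,None,fx=2.8,fy=2.8,interpolation=cv2.INTER_CUBIC))
im=cv2.imread('pics/c29.png')[130:300,160:400];cv2.imwrite('pics/c29c.png',cv2.resize(im,None,fx=3,fy=3,interpolation=cv2.INTER_CUBIC))
print(get_state()['time_s'],get_state()['tool_pos'],get_state()['wrist_force'])
```

```text
23.3 [ 0.44613903 -0.47821109  0.43365366] [0.24900488 0.42919661 0.70798889]
```

View pics/s29c.png

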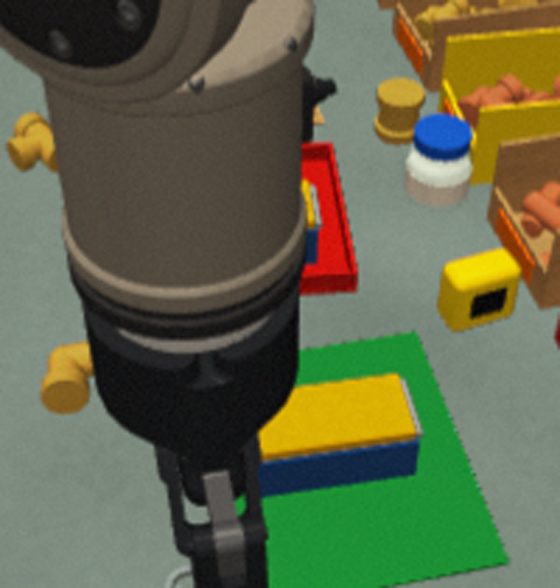

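View pics/c29c.png

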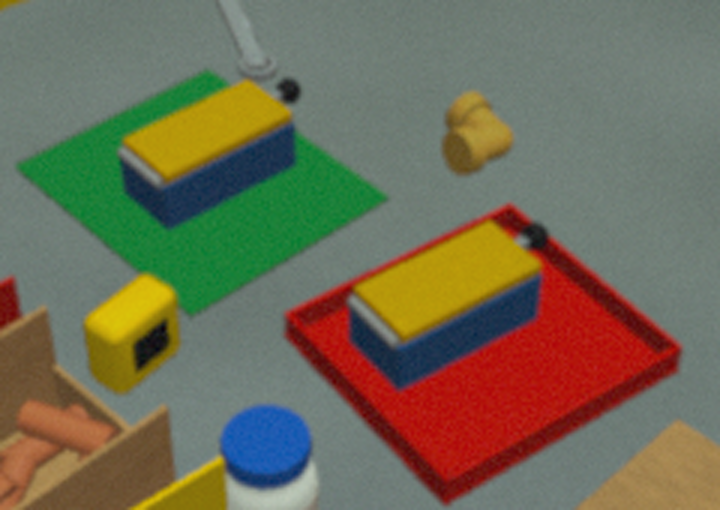

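Run:
```python
from h import *
def dark(f,x0,y0,x1,y1):
    im=cv2.imread(f)[y0:y1,x0:x1].max(2); ys,xs=np.where(im<70); return xs.mean()+x0,ys.mean()+y0
p=dark('pics/c29.png',332,203,346,216); q=dark('pics/s21.png',229,198,242,213); print(p,q,tri('scene',p,'side',q))
print(finish_job())
```

```text
(np.float64(338.1224489795918), np.float64(208.3673469387755)) (np.float64(236.0952380952381), np.float64(205.26190476190476)) (array([ 0.46865137, -0.01116576,  0.05044668]), np.float64(0.0012817814682580075))
the job is handed in; nothing more can be done
None
```

The stiff case is in the red tray and the sound case is on the green mat, both with lids shut. The job was handed in at about 23 s.

- **First case (already on the mat):** I lifted its lid about half way and let go. It stayed up for over a second, so it is stiff. I took the knob again, swung the lid shut and pressed with about 7 N. The case had slid roughly 8 mm on the mat by the time the lid was shut. I then carried it level and set it flat in the tray.
- **Second case:** I fetched it from the cardboard sheet only after that and set it near the middle of the mat. The contact force read about 27 N on set-down, firmer than intended. Its lid dropped shut when released, so it is sound and stays on the mat.

**Last checks:**
- The final scene picture shows both cases in place with lids closed. The side camera's view of the tray was mostly blocked by the arm.
- The tray case's knob measured 50.4 mm above the bench, against 51 mm expected when shut. That agrees within the 2 mm calibration.
- The second case's lid was judged shut from the pictures only.
- The bystanders visible in the final pictures look unmoved, but I did not measure them again. The tee was not in the final close-ups.
- No check failed.

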